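Slide a flat gasket off the granite plate and fit it on the pump head

ROBOT

A 7-joint arm with a two-finger parallel gripper is mounted at the origin on a cart in front of the work surface, level with it; the furniture and walls round the work are solid. World frame = base frame: x ahead of the robot, y to its left, z up, the work surface at z = 0. Lengths are in m, angles in rad, forces in N, time in s.
With the tool pointing down it reaches from about 0.425 to 0.95 m from the base axis. Payload 4.7 kg.
Tool frame: the origin (TCP) lies at the very end of the fingers, on their centre line; the grasp point (between the pads) lies 19 mm behind it; y points along the fingers, z is the direction in which the jaws open and shut, and the axes are right-handed (so a half turn about y gives the same grasp; the last joint's range is limited). The gripper opens to 85 mm and grips with 20 to 120 N. Pads are 22 mm wide; open, the fingers measure 114 mm over their backs; the gripper's body (76 mm by 85 mm) begins 54 mm behind the grasp point. The pads swing forward as they close: fully open they stand 13 mm farther back than shut.
Start: joints at [-1.262, 0.469, -0.049, 1.532, 0.024, 1.141, -0.082], TCP at [0.224, 0.637, 0.231] pointing down, gripper open.
Joint ranges: [-2.59, 2.59], [-0.33, 1.99], [-1.39, 1.29], [0.1, 2.45], [-1.04, 4.18], [0.21, 1.99], [-2.66, 2.66]. Speed limits (rad/s): [2.57, 2.57, 3.14, 3.14, 3.14, 3.14, 3.14].

INTERFACE

Orientations are given as a 3x3 rotation matrix whose columns are the frame's x, y, z axes.
In Python, from workcell import manip gives the robot as it stands.
- The arm moves only by the tool arm_command, never from a script. Its argument "moves" is a list of rows, each an object of numbers: "tx", "ty", "tz": the shift along the tool's x, y, z in cm; "rx", "ry", "rz": the turn, a rotation vector about the tool's x, y, z in units of 6 degrees (1.0 is 6 degrees); "grip": the opening, from -1 (shut) to 1 (fully open). A call has 1 to 10 rows; each row shifts and turns the pose as measured when the row begins, along the tool's axes as they then stand; what a row does not reach is not made up. A row lasts 1/10 s, in which the tool goes at most 50 mm and 8.59 degrees, less where a joint would pass 70% of its speed; a pose out of reach is approached as far as the arm can. A call with a gripper value outside its range is refused whole. The fingers move at their own pace and stop on an object; the grip force is fixed at half the most. Time passes only in rows, so rows that do not move let the fingers close. It gives the time, the measured TCP pose, the force and the opening at its end, in the units of the state.
- manip.read_state(): the state, without advancing time (a new reading comes with each control period).
- manip.get_image(name): name is "scene" or "top" or "wrist"; returns a dict with "pixels" (480x640x3 uint8, blue, green, red), "fx", "fy", "cx", "cy" (pixels), "dist" ([k1, k2, p1, p2, k3] as OpenCV has them; the pictures are not rectified), "world_to_cam" (4x4, takes a point from world to camera coordinates); the wrist camera has in their place "T_tool_cam" (4x4, takes a point from camera to tool coordinates, whose origin is the TCP and whose axes are the tool frame's). Camera axes: x right, y down, z forward; pixel columns grow to the right and rows downward; lengths in m; the calibration is good to about 2 mm. A picture is of the moment at which its call begins: read the wrist's pose just before it. There is no depth.
- manip.finish_job(): hands the job in, once; it reports no verdict.
The state is a dict: "time": time; "q": joint angles; "qvel": joint speeds; "joint_efforts": joint torques, N m; "tool_pos": TCP position; "ee_rot": TCP orientation; "ft_force": force on the tool from outside, world axes, zero at the start; "ft_torque": the same for the moment, N m; "width": opening from 0.0 (shut) to 1.0 (fully open).
Only numpy, scipy, OpenCV 4.12 (cv2) and the standard library are available. Lean on these libraries where they do the work, as an engineer would, in place of code of your own. Each camera call takes 0.05 s, during which the arm holds its last target.

TASK

Fit the flat gasket to the pump head. It lies flat on the granite plate against the stop bar and is too thin to get the fingers under, so press on it lightly with a fingertip, slide it straight out until its tab sticks well out over the plate's open near edge, and take it by the tab. Then lower it gently over the head's two studs, tab on the side away from the hose barb, until it lies flat on the face; force nothing, do not drop the gasket, and leave the other things where they are.

Things in the scene. Friction and masses are not known exactly. Their poses are not given: they have to be found in the camera images.
- granite_plate: Pale grey stone inspection plate, 160 (x) x 170 (y) x 40 mm thick, fixed, on three levelling feet: its top face is 45 to 55 mm above the bench. Origin under its centre, 45 mm below the top face. Its near edge is at x = -80 mm and open. A steel stop bar, 10 mm wide and 8 mm high, lies along the far edge, its face at x = +70 mm.
- plate_edge (a point): Middle of the near top edge of the granite plate (plate x = -80, y = 0, on the top face). Axes as the plate's: -x points out over the edge.
- gasket_centre (a point): Centre, half-way up, of the dark flat rigid gasket, 3 mm thick, about 110 g, loose. Body 64 (x) x 70 mm (y), with an 18 mm bore in the middle and 10 mm stud holes at y = +24 and -24 mm. A flat tab, 28 mm wide, sticks out from the body's -x side, from x = -32 to -66 mm. It starts flat on the plate, +x side within 10 mm of the stop bar, tab towards the open near edge. Balance point: x = -6 mm.
- gasket_land (a point): Top face of the gasket, in the middle of the plain land between bore and +x side (gasket x = +20, y = 0, z = 3 mm): a good place to press. A fingertip pressing with 5 to 12 N drags the gasket along; the robot is much stiffer than that, so the force has to be read.
- gasket_tab (a point): End of the gasket's tab, on its middle line, half-way through its thickness (gasket x = -66 mm); axes as the gasket's.
- seat (a point): Centre of the flat upper face of the pump head, 50 mm above the bench, between the studs. The head is an aluminium block, 66 (x) x 84 mm (y), fixed on a grey base plate 10 mm thick that ends flush with the block on the -x side. The brass hose barb is on the +x side, so the gasket's tab belongs on the -x side, 33 mm of it past the block. Seated, the gasket's centre is 1.5 mm above this point.
- stud_left (a point): Top of the head's stud at seat y = +24 mm. Both studs are upright, 8 mm thick, and stand 16 mm above the face, with dome-shaped ends tapering over the last 6 mm; 1 mm of play all round in the gasket's holes.
- stud_right (a point): Top of the other stud, at seat y = -24 mm, alike.
- forceps: Steel forceps, 132 x 14 x 9 mm, on the bench; leave alone.
- hex_key: Black hex key, 84 x 32 x 9 mm, on the bench; leave alone.
- screwdriver: Screwdriver, 197 x 25 x 25 mm, on the bench; leave alone.
- vial_c: Small brown screw-cap bottle, 27 mm thick, 55 mm high, upright on the bench; leave alone.
- petri_dish: Closed glass dish, 60 mm across, 15 mm high, on the bench; leave alone.

How it is judged:
On the way, in this order (a step that is already met when the one before it is completed fails the run):
1. the gasket lies flat on the granite with its tab reaching at least 22 mm out over the near edge (x of gasket_tab in the frame of plate_edge below -0.022 m and x of gasket_centre in the frame of plate_edge above 0.005 m and z of gasket_centre in the frame of plate_edge below 0.004 m and contact force between gasket and granite_plate above 0.2 N and angle between gasket_centre's own z axis and vertical below 0.06 rad), for 0.2 s.
2. the gasket is held in the fingers, lifted clear of the granite by 15 mm (contact force between the fingers and gasket above 1 N and z of gasket_centre in the frame of plate_edge above 0.015 m and contact force between gasket and granite_plate below 0.05 N), for 0.2 s.
At the end, for the whole second after the job is handed in: The gasket lies at rest and flat (within 0.03 rad) on the pump head's face with both studs through its holes: its centre within 3 mm sideways of the face's centre and no more than 3 mm above the face, its tab on the side away from the hose barb (horizontal distance between gasket_centre and seat below 0.003 m and z of gasket_centre in the frame of seat below 0.003 m and x of gasket_tab in the frame of seat below -0.06 m and angle between gasket_centre's own z axis and vertical below 0.03 rad and linear speed of gasket below 0.01 m/s); the robot touches nothing.
It fails at once if the gasket is pressed onto the granite with more than 25 N (contact force between gasket and granite_plate above 25 N).
It fails at once if the fingers strike or press the granite with more than 25 N (contact force between the fingers and granite_plate above 25 N).
It fails at once if the gasket is forced against the pump head or its studs with more than 25 N (contact force between gasket and pump_head above 25 N).
It fails at once if the gasket is dropped: it falls below the plate's top, or moves faster than 0.3 m/s loose from the fingers (height (world z) of gasket_centre below 0.03 m or (contact force between the fingers and gasket below 0.05 N and linear speed of gasket above 0.3 m/s)).
It fails at once if another thing is shifted by more than 30 mm (distance of any of forceps, hex_key, screwdriver, vial_c, petri_dish from where it was at the start of the episode above 0.03 m).
It also fails if it takes over 58 s, if anything falls off the work surface, if the arm or the gripper's body presses on something with over 40 N, if the wrist force passes 120 N, or if a joint passes its speed limit or range.

## Working session

There is one attempt and no reset: what is moved stays moved. The work goes in short steps, Python scripts to look and compute and a tool call to move; the robot and the scene stay as the last step left them, time stands still between calls to the robot, and variables do not carry over. Pictures are saved under pics/ and viewed, and the job is handed in when it is done.

Besides the shell and the picture viewer there is one more tool, called after "Call:" as name(argument=value, ...), one argument or row to a line, values as JSON. arm_command: Moves the arm, as the interface text tells. Its arguments: {"type":"object","properties":{"moves":{"type":"array"}},"required":["moves"]}

```bash
ls; mkdir -p pics; cat > h.py <<'E'
import numpy as np, cv2
from workcell import manip
def snap(name,fn=None):
    s=manip.read_state(); im=manip.get_image(name)
    if fn: cv2.imwrite('pics/'+fn,im['pixels'])
    K=np.array([[im['fx'],0,im['cx']],[0,im['fy'],im['cy']],[0,0,1.]]); d=np.array(im['dist'],float)
    if name=='wrist':
        T=np.eye(4);T[:3,:3]=np.array(s['ee_rot']);T[:3,3]=s['tool_pos']; C=T@np.array(im['T_tool_cam'])
    else: C=np.linalg.inv(np.array(im['world_to_cam']))
    return im['pixels'],K,d,C
def ray(K,d,C,px):
    p=cv2.undistortPoints(np.array(px,float).reshape(-1,1,2),K,d).reshape(-1,2)
    v=np.c_[p,np.ones(len(p))]@C[:3,:3].T
    return C[:3,3],v
def onz(K,d,C,px,z):
    o,v=ray(K,d,C,px); return o+v*((z-o[2])/v[:,2])[:,None]
def proj(K,d,C,P):
    W=np.linalg.inv(C); r,_=cv2.Rodrigues(W[:3,:3]); return cv2.projectPoints(np.array(P,float).reshape(-1,3),r,W[:3,3],K,d)[0].reshape(-1,2)
E
python3 - <<'E'
from h import *
s=manip.read_state()
for k in s: print(k,np.round(s[k],4).tolist())
for n in ['scene','top','wrist']:
    p,K,d,C=snap(n,n+'0.png'); print(n,np.round(C,3).tolist(),K[0,0])
E
```

```text
pics
time 0.0
q [-1.2619, 0.4695, -0.0486, 1.5337, 0.0241, 1.141, -0.0823]
qvel [0.0001, -0.0, -0.0004, -0.0021, -0.0016, 0.0, 0.0003]
joint_efforts [0.0, -51.0304, -0.0463, -23.7711, 0.0108, 0.0077, -0.0]
tool_pos [0.2235, 0.6363, 0.2302]
ee_rot [[0.9435, -0.0006, 0.3314], [-0.3314, -0.0019, 0.9435], [0.0001, -1.0, -0.002]]
ft_force [0.0557, -0.1446, -0.2259]
ft_torque [0.0027, -0.0236, 0.0187]
width 1.0003
scene [[0.831, -0.29, 0.474, -0.025], [-0.556, -0.435, 0.709, -0.834], [0.001, -0.853, -0.523, 0.669], [0.0, 0.0, 0.0, 1.0]] 435.80251945939216
top [[-0.02, -0.991, 0.13, 0.358], [-1.0, 0.02, 0.0, -0.046], [-0.003, -0.13, -0.992, 1.426], [0.0, 0.0, 0.0, 1.0]] 499.85102820948686
wrist [[0.332, 0.911, 0.244, 0.161], [0.943, -0.32, -0.087, 0.658], [-0.001, 0.259, -0.966, 0.372], [0.0, 0.0, 0.0, 1.0]] 332.3683231636819
```

View pics/top0.png

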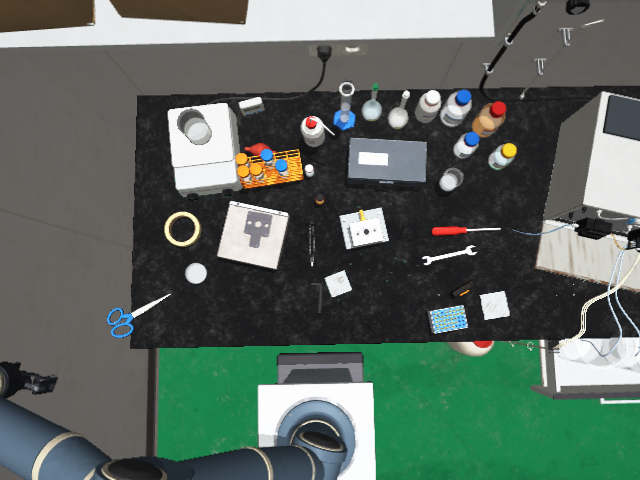

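View pics/scene0.png

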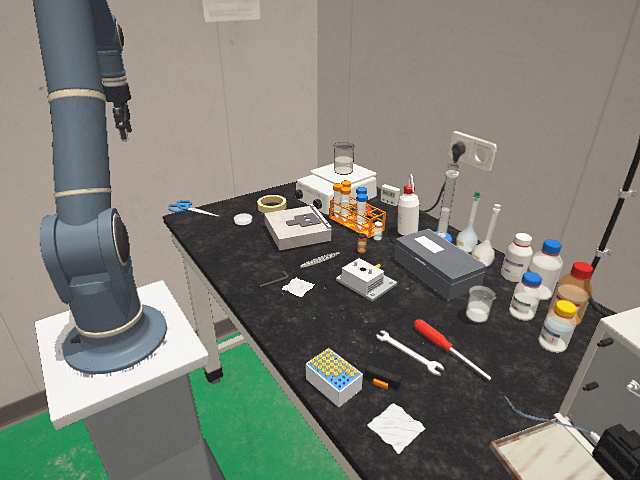

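View pics/wrist0.png

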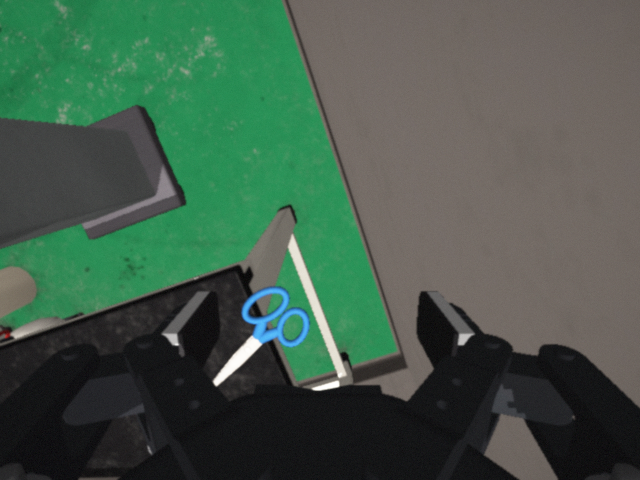

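```bash
python3 - <<'E'
from h import *
a=cv2.imread('pics/top0.png')[180:290,200:410]; cv2.imwrite('pics/tz.png',cv2.resize(a,None,fx=3.8,fy=3.8,interpolation=cv2.INTER_CUBIC))
b=cv2.imread('pics/scene0.png')[190:310,250:420]; cv2.imwrite('pics/sz.png',cv2.resize(b,None,fx=4.5,fy=4.5,interpolation=cv2.INTER_CUBIC))
E
```

```text
(no output)
```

View pics/tz.png

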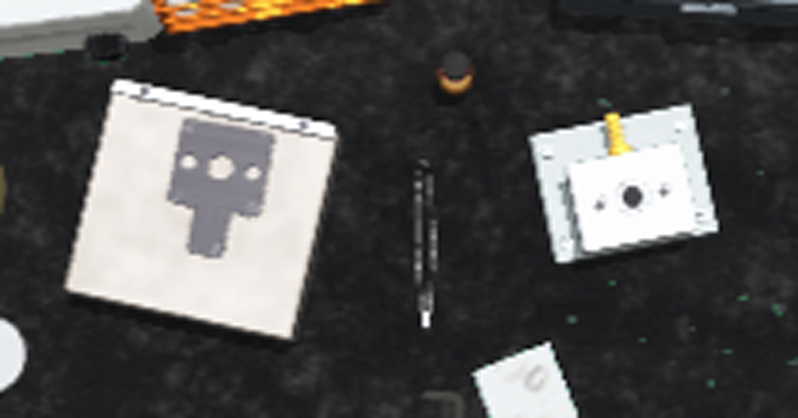

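View pics/sz.png

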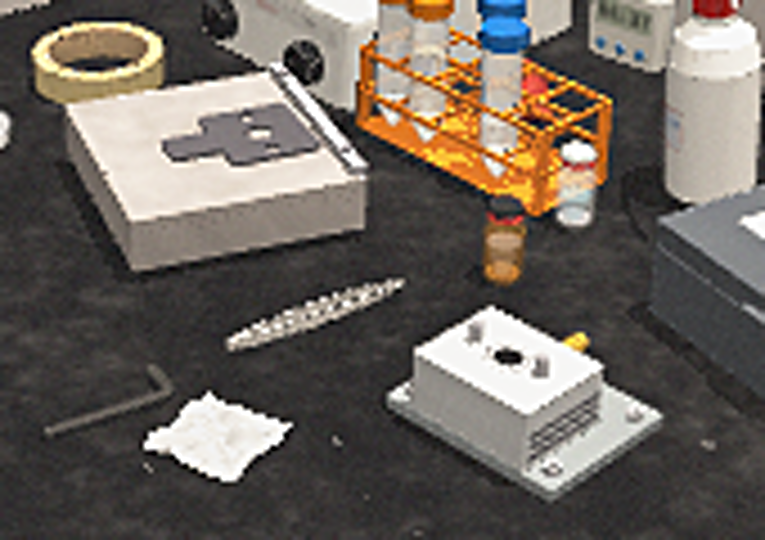

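```bash
python3 - <<'E'
from h import *
p,K,d,C=snap('top')
f=lambda x,y:(x/3.8+200-0.37,y/3.8+180-0.37)
pl=[f(112,79),f(338,136),f(292,340),f(65,290)]
P=onz(K,d,C,pl,0.05); print('plate',np.round(P,4).tolist(),P.mean(0))
print([np.linalg.norm(P[i]-P[(i+1)%4]) for i in range(4)])
g=[f(189,162),f(222,167),f(254,173),f(207,257)]
print('gask Lhole,bore,Rhole,tabend',np.round(onz(K,d,C,g,0.053),4).tolist())
print('seat',np.round(onz(K,d,C,[f(632,197)],0.05),4).tolist())
print('studs',np.round(onz(K,d,C,[f(600,205),f(664,190)],0.066),4).tolist())
print('others',np.round(onz(K,d,C,[f(424,160),f(425,325),f(455,70),f(440,395)],0.01),3).tolist())
E
```

```text
plate [[0.66, 0.2302, 0.05], [0.6138, 0.0635, 0.05], [0.4642, 0.0983, 0.05], [0.504, 0.2635, 0.05]] [0.56051412 0.16390684 0.05      ]
[np.float64(0.17296039040420896), np.float64(0.15361570193761476), np.float64(0.16991991688289013), np.float64(0.159578903088691)]
gask Lhole,bore,Rhole,tabend [[0.5962, 0.1727, 0.053], [0.5919, 0.1485, 0.053], [0.587, 0.1251, 0.053], [0.5257, 0.1596, 0.053]]
seat [[0.5641, -0.1513, 0.05]]
studs [[0.5563, -0.1268, 0.066], [0.5664, -0.1734, 0.066]]
others [[0.602, 0.002, 0.01], [0.477, 0.003, 0.01], [0.67, -0.023, 0.01], [0.424, -0.007, 0.01]]
```

Call:
arm_command(
  moves=[
    {"tx": 3.9, "tz": -2.5},
    {"tx": 3.9, "tz": -2.5},
    {"tx": 3.9, "tz": -2.5},
    {"tx": 3.9, "tz": -2.5},
    {"tx": 3.9, "tz": -2.5},
    {"tx": 3.9, "tz": -2.5},
    {"tx": 3.9, "tz": -2.5},
    {"tx": 3.9, "tz": -2.5},
    {"tx": 3.9, "tz": -2.5},
    {"tx": 3.9, "tz": -2.5},
  ],
)

```text
invalid input at $.moves[0]: expected keys tx, ty, tz, rx, ry, rz, grip
```

Call:
arm_command(
  moves=[
    {"tx": 3.9, "ty": 0, "tz": -2.5, "rx": 0, "ry": 0, "rz": 0, "grip": 1},
    {"tx": 3.9, "ty": 0, "tz": -2.5, "rx": 0, "ry": 0, "rz": 0, "grip": 1},
    {"tx": 3.9, "ty": 0, "tz": -2.5, "rx": 0, "ry": 0, "rz": 0, "grip": 1},
    {"tx": 3.9, "ty": 0, "tz": -2.5, "rx": 0, "ry": 0, "rz": 0, "grip": 1},
    {"tx": 3.9, "ty": 0, "tz": -2.5, "rx": 0, "ry": 0, "rz": 0, "grip": 1},
    {"tx": 3.9, "ty": 0, "tz": -2.5, "rx": 0, "ry": 0, "rz": 0, "grip": 1},
    {"tx": 3.9, "ty": 0, "tz": -2.5, "rx": 0, "ry": 0, "rz": 0, "grip": 1},
    {"tx": 3.9, "ty": 0, "tz": -2.5, "rx": 0, "ry": 0, "rz": 0, "grip": 1},
    {"tx": 3.9, "ty": 0, "tz": -2.5, "rx": 0, "ry": 0, "rz": 0, "grip": 1},
    {"tx": 3.9, "ty": 0, "tz": -2.5, "rx": 0, "ry": -1, "rz": 0, "grip": 1},
  ],
)

```text
time: 1.2
tool_pos: [0.513, 0.2669, 0.227]
ee_rot: [[0.978, -0.005, 0.21], [-0.21, 0.001, 0.978], [-0.005, -1.0, 0.0]]
ft_force: [0.6, 1.3, -0.1]
width: 1.001
```

Call:
arm_command(
  moves=[
    {"tx": 3.2, "ty": 0, "tz": -2.9, "rx": 0, "ry": 0, "rz": 0, "grip": 1},
    {"tx": 3.2, "ty": 0, "tz": -2.9, "rx": 0, "ry": 0, "rz": 0, "grip": 1},
    {"tx": 3.2, "ty": 0, "tz": -2.9, "rx": 0, "ry": 0, "rz": 0, "grip": 1},
    {"tx": 0, "ty": 0, "tz": 0, "rx": 0, "ry": 0, "rz": 0, "grip": 1},
    {"tx": 0, "ty": 0, "tz": 0, "rx": 0, "ry": 0, "rz": 0, "grip": 1},
  ],
)

```text
time: 1.7
tool_pos: [0.5949, 0.1474, 0.226]
ee_rot: [[0.975, -0.003, 0.222], [-0.222, -0.003, 0.975], [-0.003, -1.0, -0.003]]
ft_force: [0.3, 1.3, -0.0]
width: 1.004
```

```bash
python3 - <<'E'
from h import *
p,K,d,C=snap('wrist','w1.png'); s=manip.read_state(); print(s['tool_pos'],s['ft_force'],s['qvel'])
np.savez('w1.npz',K=K,d=d,C=C)
E
```

```text
[0.59509753 0.14661975 0.22605605] [ 0.15014855 -1.01071173  0.12726577] [-0.02115042 -0.01010883 -0.00698334  0.00914922  0.00282778  0.00083743
 -0.00077197]
```

View pics/w1.png

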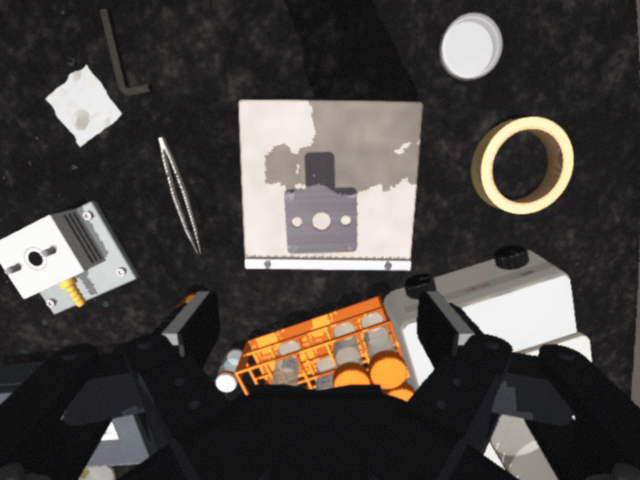

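```bash
cat > meas1.py <<'E'
from h import *
z=np.load('w1.npz'); K,d,C=z['K'],z['d'],z['C']; im=cv2.imread('pics/w1.png'); g=cv2.cvtColor(im,cv2.COLOR_BGR2GRAY)
cv2.imwrite('pics/w1z.png',cv2.resize(im[90:285,225:435],None,fx=3.8,fy=3.0,interpolation=cv2.INTER_CUBIC))
def hole(c,r):
    x,y=c; w=g[y-r:y+r+1,x-r:x+r+1].astype(float); w=np.clip(w-130,0,None); yy,xx=np.mgrid[y-r:y+r+1,x-r:x+r+1]
    return (w*xx).sum()/w.sum(),(w*yy).sum()/w.sum()
H=[hole(c,r) for c,r in [((297,222),6),((321,221),11),((345,221),6)]]; print(H)
for zz in (.045,.05,.055):
    P=onz(K,d,C,[(238.5,100.5),(424,101.5)],zz); print(zz,P.tolist(),np.linalg.norm(P[0]-P[1]))
    P=onz(K,d,C,H,zz+.003); print(np.round(P,4).tolist(),np.linalg.norm(P[0]-P[2]))
P=onz(K,d,C,[(306,153),(333,153),(287,252),(357,251)],.053);print(np.round(P,4).tolist())
P=onz(K,d,C,[(238.5,100.5),(424,101.5),(412,259),(245,259)],.05);print('pl',np.round(P,4).tolist())
# seat
print('seat',onz(K,d,C,[(36,258)],.05))
E
python3 meas1.py
```

```text
[(np.float64(296.68724949899797), np.float64(221.24661823647295)), (np.float64(320.9418973248802), np.float64(220.4347842894696)), (np.float64(345.1969494246722), np.float64(219.61934706984212))]
0.045 [[0.4679645451816985, 0.10170476261479666, 0.044999999999999984], [0.5064216998985888, 0.2668244040446801, 0.044999999999999984]] 0.1695389298504981
[[0.5885, 0.1272, 0.048], [0.593, 0.1506, 0.048], [0.5975, 0.1739, 0.048]] 0.04750643587310927
0.05 [[0.4689439279140996, 0.10264547929472494, 0.04999999999999999], [0.506805267901519, 0.26520693057213585, 0.04999999999999999]] 0.166912271888741
[[0.5876, 0.1278, 0.053], [0.5921, 0.1507, 0.053], [0.5965, 0.1737, 0.053]] 0.046763515073551684
0.055 [[0.4699233106465007, 0.10358619597465321, 0.05499999999999999], [0.5071888359044494, 0.2635894570995916, 0.05499999999999999]] 0.16428561392698396
[[0.5867, 0.1283, 0.058], [0.5911, 0.1509, 0.058], [0.5954, 0.1735, 0.058]] 0.046020594273994075
[[0.5275, 0.1513, 0.053], [0.5331, 0.1754, 0.053], [0.6155, 0.111, 0.053], [0.6299, 0.1787, 0.053]]
pl [[0.4689, 0.1026, 0.05], [0.5068, 0.2652, 0.05], [0.6514, 0.2313, 0.05], [0.6141, 0.0675, 0.05]]
seat [[ 0.56446881 -0.14835085  0.05      ]]
```

View pics/w1z.png

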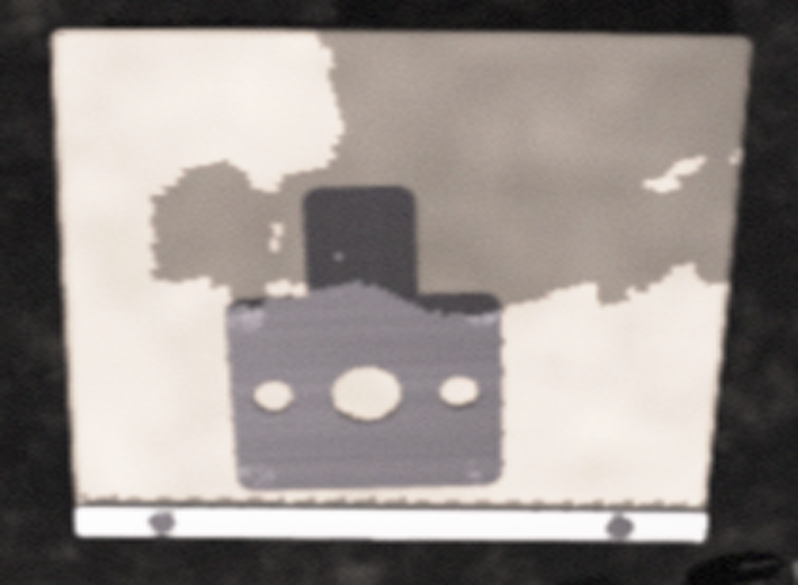

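Call:
arm_command(
  moves=[
    {"tx": 0.7, "ty": 4, "tz": 0.2, "rx": 0, "ry": 0, "rz": 0, "grip": -1},
    {"tx": 0.7, "ty": 4, "tz": 0.1, "rx": 0, "ry": 0, "rz": 0, "grip": -1},
    {"tx": 0, "ty": 4, "tz": 0, "rx": 0, "ry": 0, "rz": 0, "grip": -1},
    {"tx": 0, "ty": 2, "tz": 0, "rx": 0, "ry": 0, "rz": 0, "grip": -1},
    {"tx": 0, "ty": 0, "tz": 0, "rx": 0, "ry": 0, "rz": 0, "grip": -1},
    {"tx": 0, "ty": 0, "tz": 0, "rx": 0, "ry": 0, "rz": 0, "grip": -1},
  ],
)

```text
time: 2.35
tool_pos: [0.6079, 0.1565, 0.0842]
ee_rot: [[0.978, 0.001, 0.21], [-0.21, 0.002, 0.978], [0.0, -1.0, 0.002]]
ft_force: [0.4, 0.3, 0.8]
width: 0.004
```

```bash
python3 - <<'E'
from h import *
p,K,d,C=snap('scene','s2.png'); s=manip.read_state(); print(s['tool_pos'],s['ft_force'],s['width'])
cv2.imwrite('pics/s2z.png',cv2.resize(p[120:270,240:380],None,fx=4,fy=4,interpolation=cv2.INTER_CUBIC))
p,K,d,C=snap('wrist','w2.png'); np.savez('w2.npz',K=K,d=d,C=C)
E
```

```text
[0.60791847 0.15666341 0.08442092] [-0.33301549  0.61888998  0.10969881] -0.0017601672343231269
```

View pics/s2z.png

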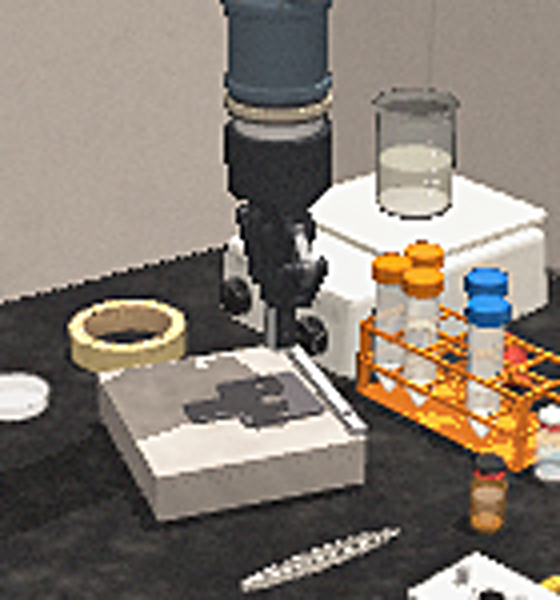

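View pics/w2.png

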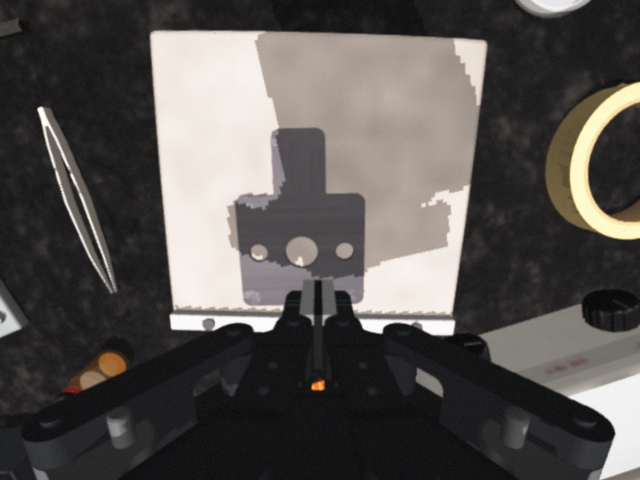

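```bash
python3 - <<'E'
from h import *
z=np.load('w2.npz'); K,d,C=z['K'],z['d'],z['C']
for zz in (.043,.045,.047,.05):
    P=onz(K,d,C,[(151.5,31),(487,41)],zz); v=P[1]-P[0];print(zz,np.round(P,4).tolist(),np.linalg.norm(v),np.degrees(np.arctan2(-v[0],v[1])))
    P=onz(K,d,C,[(259,252),(302,251),(344,250),(298.5,128)],zz+.003); v=P[2]-P[0];print(np.round(P,4).tolist(),np.linalg.norm(v),np.degrees(np.arctan2(-v[0],v[1])),np.linalg.norm(P[3]-P[1]))
E
```

```text
0.043 [[0.4668, 0.1018, 0.043], [0.5067, 0.266, 0.043]] 0.16895426976681968 -13.634153906158655
[[0.5894, 0.1267, 0.046], [0.594, 0.1507, 0.046], [0.5984, 0.174, 0.046], [0.529, 0.1635, 0.046]] 0.048074031249028024 -10.76607203811017 0.0661985981994759
0.045 [[0.4677, 0.1026, 0.045], [0.5071, 0.265, 0.045]] 0.1671072369624868 -13.634153906158652
[[0.5889, 0.1272, 0.048], [0.5934, 0.1509, 0.048], [0.5978, 0.1739, 0.048], [0.5292, 0.1636, 0.048]] 0.04753971710288849 -10.76607203811008 0.06546284031619454
0.047 [[0.4685, 0.1033, 0.047], [0.5075, 0.2639, 0.047]] 0.16526020415815387 -13.634153906158616
[[0.5884, 0.1277, 0.05], [0.5929, 0.1511, 0.05], [0.5972, 0.1739, 0.05], [0.5294, 0.1637, 0.05]] 0.04700540295674897 -10.766072038110119 0.06472708243291317
0.05 [[0.4698, 0.1045, 0.05], [0.5081, 0.2624, 0.05]] 0.16248965495165454 -13.634153906158632
[[0.5876, 0.1284, 0.053], [0.592, 0.1514, 0.053], [0.5963, 0.1738, 0.053], [0.5296, 0.1638, 0.053]] 0.04620393173753965 -10.766072038110122 0.06362344560799117
```

Call:
arm_command(
  moves=[
    {"tx": 0.4, "ty": 1.4, "tz": -0.8, "rx": 0, "ry": 0, "rz": 0, "grip": -1},
    {"tx": 0, "ty": 1.2, "tz": 0, "rx": 0, "ry": 0, "rz": 0, "grip": -1},
    {"tx": 0, "ty": 0, "tz": 0, "rx": 0, "ry": 0, "rz": 0, "grip": -1},
  ],
)

```text
time: 2.75
tool_pos: [0.6132, 0.1478, 0.0608]
ee_rot: [[0.978, 0.009, 0.21], [-0.21, 0.005, 0.978], [0.008, -1.0, 0.006]]
ft_force: [-0.2, 0.3, 0.3]
width: -0.002
```

Call:
arm_command(
  moves=[
    {"tx": -0.3, "ty": 0.4, "tz": 0, "rx": 0, "ry": 0, "rz": 0, "grip": -1},
    {"tx": 0, "ty": 0.2, "tz": 0, "rx": 0, "ry": 0, "rz": 0, "grip": -1},
    {"tx": 0, "ty": 0, "tz": 0, "rx": 0, "ry": 0, "rz": 0, "grip": -1},
  ],
)

```text
time: 3.05
tool_pos: [0.6103, 0.148, 0.0544]
ee_rot: [[0.978, 0.009, 0.21], [-0.21, 0.005, 0.978], [0.008, -1.0, 0.006]]
ft_force: [-0.2, -1.0, -0.6]
width: 0.002
```

Call:
arm_command(
  moves=[
    {"tx": 0, "ty": 0.2, "tz": 0, "rx": 0, "ry": 0, "rz": 0, "grip": -1},
    {"tx": 0, "ty": 0.1, "tz": 0, "rx": 0, "ry": 0, "rz": 0, "grip": -1},
  ],
)

```text
time: 3.25
tool_pos: [0.6106, 0.1483, 0.0515]
ee_rot: [[0.978, 0.01, 0.21], [-0.21, 0.005, 0.978], [0.009, -1.0, 0.007]]
ft_force: [-0.0, 0.2, -0.8]
width: 0.0
```

Call:
arm_command(
  moves=[
    {"tx": 0, "ty": 0.1, "tz": 0, "rx": 0, "ry": 0, "rz": 0, "grip": -1},
  ],
)

```text
time: 3.35
tool_pos: [0.6107, 0.1484, 0.0506]
ee_rot: [[0.978, 0.01, 0.21], [-0.21, 0.005, 0.978], [0.009, -1.0, 0.007]]
ft_force: [1.8, -0.8, -0.4]
width: 0.002
```

Call:
arm_command(
  moves=[
    {"tx": 0, "ty": 0.1, "tz": 0, "rx": 0, "ry": 0, "rz": 0, "grip": -1},
  ],
)

```text
time: 3.45
tool_pos: [0.6109, 0.1485, 0.0502]
ee_rot: [[0.978, 0.01, 0.21], [-0.21, 0.005, 0.978], [0.009, -1.0, 0.007]]
ft_force: [-3.1, -0.0, 7.9]
width: 0.006
```

Call:
arm_command(
  moves=[
    {"tx": 0, "ty": 0.05, "tz": 0, "rx": 0, "ry": 0, "rz": 0, "grip": -1},
  ],
)

```text
time: 3.55
tool_pos: [0.6111, 0.1486, 0.0502]
ee_rot: [[0.978, 0.011, 0.21], [-0.21, 0.005, 0.978], [0.009, -1.0, 0.008]]
ft_force: [-1.4, -0.2, 2.6]
width: 0.003
```

Call:
arm_command(
  moves=[
    {"tx": -0.3, "ty": 0.05, "tz": 0, "rx": 0, "ry": 0, "rz": 0, "grip": -1},
  ],
)

```text
time: 3.65
tool_pos: [0.6092, 0.1491, 0.0502]
ee_rot: [[0.978, 0.013, 0.21], [-0.211, 0.006, 0.978], [0.012, -1.0, 0.008]]
ft_force: [1.9, -0.6, 3.1]
width: -0.002
```

Call:
arm_command(
  moves=[
    {"tx": -0.3, "ty": 0.1, "tz": 0, "rx": 0, "ry": 0, "rz": 0, "grip": -1},
  ],
)

```text
time: 3.75
tool_pos: [0.6077, 0.1498, 0.0502]
ee_rot: [[0.977, 0.017, 0.211], [-0.211, 0.006, 0.978], [0.015, -1.0, 0.01]]
ft_force: [2.2, -0.7, 7.3]
width: -0.0
```

Call:
arm_command(
  moves=[
    {"tx": -0.4, "ty": 0.1, "tz": 0, "rx": 0, "ry": 0, "rz": 0, "grip": -1},
  ],
)

```text
time: 3.85
tool_pos: [0.6055, 0.1506, 0.0502]
ee_rot: [[0.977, 0.021, 0.211], [-0.211, 0.007, 0.977], [0.019, -1.0, 0.011]]
ft_force: [1.3, -1.0, 5.3]
width: -0.004
```

Call:
arm_command(
  moves=[
    {"tx": -0.4, "ty": 0.1, "tz": 0, "rx": 0, "ry": 0, "rz": 0, "grip": -1},
  ],
)

```text
time: 3.95
tool_pos: [0.6031, 0.1515, 0.0502]
ee_rot: [[0.977, 0.025, 0.211], [-0.211, 0.007, 0.977], [0.023, -1.0, 0.012]]
ft_force: [0.9, -0.1, 4.5]
width: -0.001
```

```bash
cat > look.py <<'E'
import sys
from h import *
n=sys.argv[1]
p,K,d,C=snap('wrist',n+'.png'); np.savez(n+'.npz',K=K,d=d,C=C); s=manip.read_state(); print(s['time'],s['tool_pos'],s['ft_force'])
E
python3 look.py w3
```

```text
4.0 [0.60249646 0.15179826 0.05022566] [ 1.13904223 -0.47460714  4.88232111]
```

View pics/w3.png

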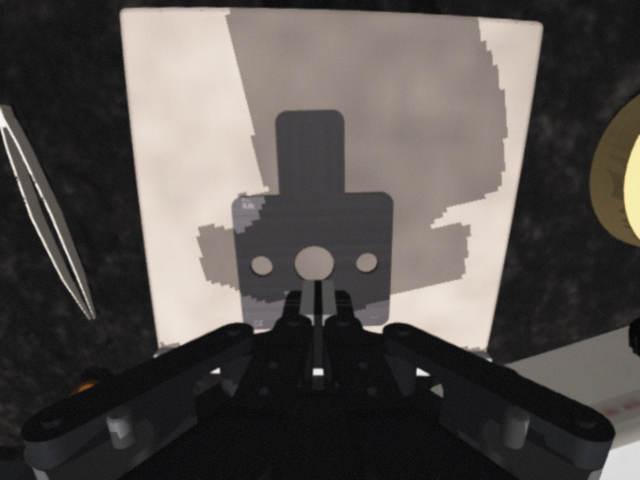

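```bash
cat > gm.py <<'E'
import sys
from h import *
def run(n,px,z=.050):
    q=np.load(n+'.npz'); P=onz(q['K'],q['d'],q['C'],px,z); v=P[2]-P[0]
    print(np.round(P,4).tolist(),'L',np.linalg.norm(v),'yaw',np.degrees(np.arctan2(-v[0],v[1])))
    a=np.radians(-13.2); ux=np.array([np.cos(a),np.sin(a)]); print('plate-x of pts',np.round(P[:,:2]@ux-0.4335,4))
E
python3 - <<'E'
from gm import *
run('w3',[(262,266),(314.5,264),(367,263),(310,111)])
q=np.load('w3.npz')
P=onz(q['K'],q['d'],q['C'],[(122,9.5),(542,22)],.047);print(P,P[:,:2]@np.array([np.cos(-.23),np.sin(-.23)]))
E
```

```text
[[0.5812, 0.1306, 0.05], [0.5853, 0.1538, 0.05], [0.59, 0.177, 0.05], [0.522, 0.1659, 0.05]] L 0.047186278857838285 yaw -10.755073305876785
plate-x of pts [0.1025 0.1012 0.1005 0.0368]
[[0.46908685 0.10345328 0.047     ]
 [0.5069754  0.26315023 0.047     ]] [0.43314908 0.43363257]
```

Call:
arm_command(
  moves=[
    {"tx": -0.4, "ty": 0.1, "tz": -0.03, "rx": -0.08, "ry": 0, "rz": 0.15, "grip": -1},
  ],
)

```text
time: 4.1
tool_pos: [0.5995, 0.1523, 0.0502]
ee_rot: [[0.977, 0.01, 0.211], [-0.211, 0.003, 0.977], [0.009, -1.0, 0.005]]
ft_force: [2.8, -0.5, 5.8]
width: -0.002
```

Call:
arm_command(
  moves=[
    {"tx": -0.6, "ty": 0.1, "tz": -0.03, "rx": -0.05, "ry": 0, "rz": 0.15, "grip": -1},
  ],
)

```text
time: 4.2
tool_pos: [0.595, 0.1535, 0.0502]
ee_rot: [[0.977, -0.004, 0.211], [-0.211, 0.002, 0.977], [-0.004, -1.0, 0.001]]
ft_force: [0.9, -0.4, 6.1]
width: -0.004
```

Good regime (≈6 N). Continue in small batches.

Call:
arm_command(
  moves=[
    {"tx": -0.6, "ty": 0.12, "tz": -0.03, "rx": -0.02, "ry": 0, "rz": 0.05, "grip": -1},
    {"tx": -0.6, "ty": 0.12, "tz": -0.03, "rx": -0.02, "ry": 0, "rz": 0.05, "grip": -1},
  ],
)

```text
time: 4.4
tool_pos: [0.5866, 0.1561, 0.0502]
ee_rot: [[0.977, -0.008, 0.212], [-0.212, 0.001, 0.977], [-0.008, -1.0, -0.001]]
ft_force: [1.5, -0.1, 7.1]
width: -0.001
```

Call:
arm_command(
  moves=[
    {"tx": -0.6, "ty": 0.12, "tz": -0.03, "rx": -0.02, "ry": 0, "rz": 0.05, "grip": -1},
    {"tx": -0.6, "ty": 0.12, "tz": -0.03, "rx": -0.02, "ry": 0, "rz": 0.05, "grip": -1},
    {"tx": -0.6, "ty": 0.12, "tz": -0.03, "rx": -0.02, "ry": 0, "rz": 0.05, "grip": -1},
  ],
)

```text
time: 4.7
tool_pos: [0.5734, 0.1599, 0.0501]
ee_rot: [[0.977, -0.014, 0.212], [-0.212, 0.0, 0.977], [-0.014, -1.0, -0.003]]
ft_force: [1.8, -0.9, 5.7]
width: -0.004
```

```bash
python3 look.py w4
```

```text
4.75 [0.57270127 0.16019974 0.05015003] [ 0.6219408  -0.71410985  7.44153837]
```

View pics/w4.png

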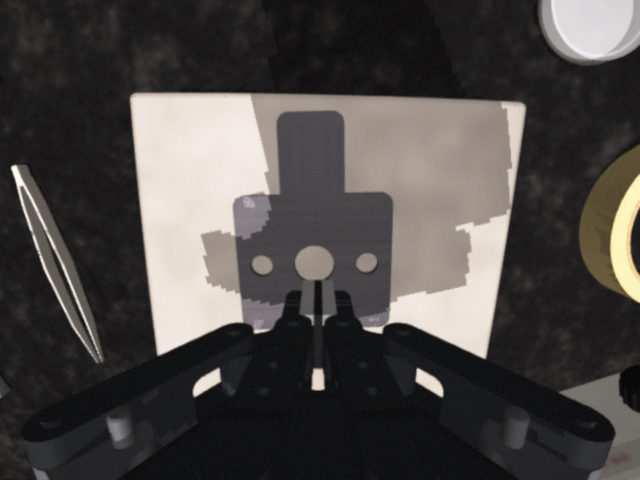

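Call:
arm_command(
  moves=[
    {"tx": -0.6, "ty": 0.12, "tz": -0.03, "rx": 0, "ry": 0, "rz": -0.02, "grip": -1},
    {"tx": -0.6, "ty": 0.12, "tz": -0.03, "rx": 0, "ry": 0, "rz": 0, "grip": -1},
    {"tx": -0.6, "ty": 0.12, "tz": -0.03, "rx": 0, "ry": 0, "rz": 0, "grip": -1},
  ],
)

```text
time: 5.05
tool_pos: [0.56, 0.164, 0.0501]
ee_rot: [[0.977, -0.001, 0.212], [-0.212, 0.002, 0.977], [-0.002, -1.0, 0.002]]
ft_force: [1.4, -1.0, 7.5]
width: -0.004
```

Call:
arm_command(
  moves=[
    {"tx": -0.6, "ty": 0.12, "tz": -0.03, "rx": 0, "ry": 0, "rz": 0.02, "grip": -1},
    {"tx": -0.6, "ty": 0.12, "tz": -0.03, "rx": 0, "ry": 0, "rz": 0.02, "grip": -1},
    {"tx": -0.6, "ty": 0.12, "tz": -0.03, "rx": 0, "ry": 0, "rz": 0.02, "grip": -1},
  ],
)

```text
time: 5.35
tool_pos: [0.547, 0.1681, 0.0501]
ee_rot: [[0.977, 0.004, 0.213], [-0.213, 0.006, 0.977], [0.002, -1.0, 0.007]]
ft_force: [0.8, -1.0, 6.8]
width: -0.001
```

```bash
python3 look.py w5
```

```text
5.4 [0.54621448 0.16835047 0.05010194] [ 0.47069757 -1.14842094  6.32151038]
```

View pics/w5.png

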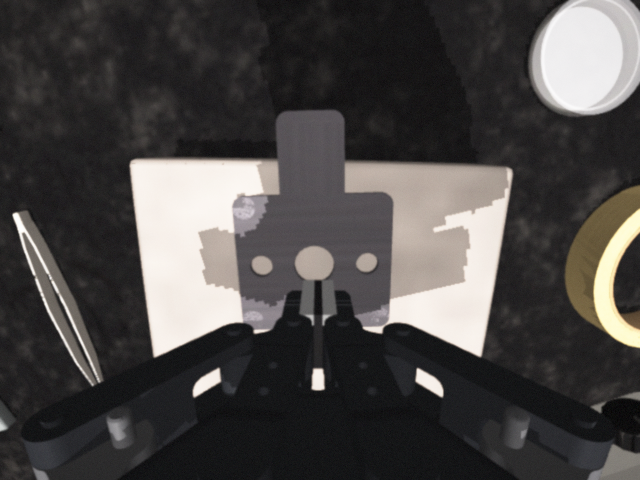

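Call:
arm_command(
  moves=[
    {"tx": -0.6, "ty": 0.12, "tz": -0.03, "rx": -0.03, "ry": 0, "rz": 0, "grip": -1},
    {"tx": -0.6, "ty": 0.12, "tz": -0.03, "rx": -0.03, "ry": 0, "rz": 0.02, "grip": -1},
    {"tx": -0.4, "ty": 0.1, "tz": -0.03, "rx": 0, "ry": 0, "rz": 0.02, "grip": -1},
    {"tx": 0, "ty": 0, "tz": 0, "rx": 0, "ry": 0, "rz": 0, "grip": -1},
    {"tx": 0, "ty": -0.1, "tz": 0, "rx": 0, "ry": 0, "rz": 0, "grip": -1},
    {"tx": 0, "ty": -0.5, "tz": 0, "rx": 0, "ry": 0, "rz": 0, "grip": -1},
    {"tx": 0, "ty": -2, "tz": 0, "rx": 0, "ry": 0, "rz": 0, "grip": -1},
    {"tx": -2, "ty": -3, "tz": 0, "rx": 0, "ry": 0, "rz": 0, "grip": -1},
    {"tx": 0, "ty": 0, "tz": 0, "rx": 0, "ry": 0, "rz": 0, "grip": 0.3},
    {"tx": 0, "ty": 0, "tz": 0, "rx": 0, "ry": 0, "rz": 0, "grip": 0.3},
  ],
)

```text
time: 6.4
tool_pos: [0.5111, 0.1758, 0.1054]
ee_rot: [[0.977, -0.001, 0.212], [-0.212, 0.001, 0.977], [-0.001, -1.0, 0.001]]
ft_force: [-0.1, 0.2, -0.3]
width: 0.333
```

```bash
python3 look.py w6; python3 -c "
from h import *
p,K,d,C=snap('scene','s6.png')"
```

```text
6.45 [0.51110877 0.17594197 0.10538018] [-1.08890311  0.62338845  0.81678799]
```

View pics/w6.png

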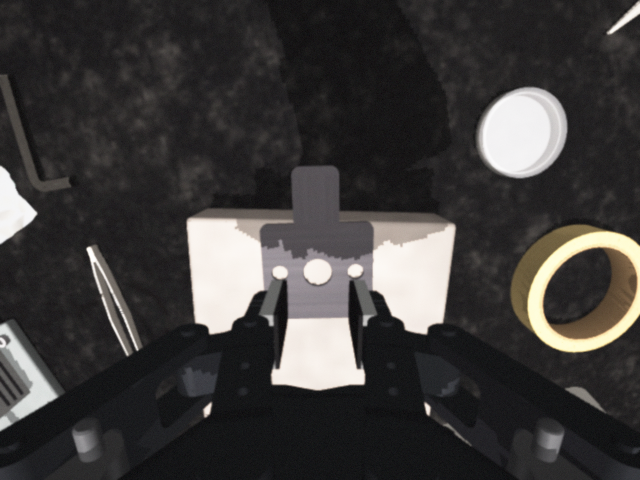

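```bash
python3 - <<'E'
from gm import *
run('w6',[(280,273),(318,272),(356,271),(316,166)])
run('w6',[(189,220),(320,220),(454,224)],.047)
run('w6',[(293,185),(316,166),(338.5,185)])
E
```

```text
[[0.5129, 0.1511, 0.05], [0.5174, 0.1746, 0.05], [0.5218, 0.1981, 0.05], [0.4535, 0.1873, 0.05]] L 0.04785868891029846 yaw -10.709633648606872
plate-x of pts [ 0.0314  0.0303  0.0293 -0.0348]
[[0.4684, 0.1038, 0.047], [0.4857, 0.1827, 0.047], [0.5057, 0.2634, 0.047]] L 0.1638529778288053 yaw -13.17726287381702
plate-x of pts [-0.0012 -0.0024 -0.0013]
[[0.4613, 0.1718, 0.05], [0.4535, 0.1873, 0.05], [0.467, 0.1979, 0.05]] L 0.026744357953437083 yaw -12.30008365396555
plate-x of pts [-0.0236 -0.0348 -0.0241]
```

Call:
arm_command(
  moves=[
    {"tx": -2.4, "ty": 0, "tz": -0.1, "rx": 0, "ry": -0.26, "rz": 0, "grip": 0.2},
    {"tx": -2.3, "ty": 0, "tz": 0, "rx": 0, "ry": 0, "rz": 0, "grip": 0.2},
    {"tx": 0, "ty": 0, "tz": 0, "rx": 0, "ry": 0, "rz": 0, "grip": 0.2},
    {"tx": 0, "ty": 0, "tz": 0, "rx": 0, "ry": 0, "rz": 0, "grip": 0.2},
  ],
)

```text
time: 6.9
tool_pos: [0.4642, 0.1826, 0.1017]
ee_rot: [[0.982, -0.005, 0.187], [-0.187, -0.003, 0.982], [-0.005, -1.0, -0.004]]
ft_force: [0.1, -0.1, -0.0]
width: 0.6
```

```bash
python3 look.py w7
```

```text
6.95 [0.46405703 0.18257772 0.10157132] [-0.14087916  0.58321838 -0.40829129]
```

View pics/w7.png

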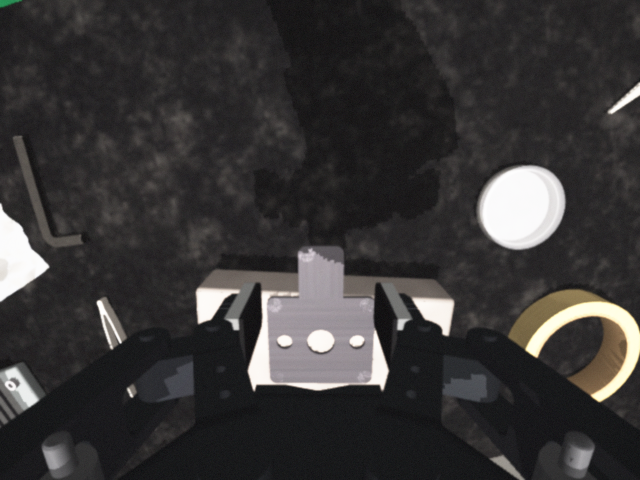

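```bash
python3 - <<'E'
from gm import *
run('w7',[(285,341),(321,341),(357,341),(321.5,247)])
s=manip.read_state();R=np.array(s['ee_rot']);
for P in ([.4649,.1846,.0485],):print(R.T@(np.array(P)-s['tool_pos']))
E
```

```text
[[0.5122, 0.1514, 0.05], [0.5165, 0.1746, 0.05], [0.521, 0.1978, 0.05], [0.4536, 0.1868, 0.05]] L 0.04729770337816834 yaw -10.739503577390042
plate-x of pts [ 0.0306  0.0295  0.0285 -0.0345]
[0.00073725 0.05305932 0.00235164]
```

Call:
arm_command(
  moves=[
    {"tx": 0.05, "ty": 2, "tz": 0.2, "rx": 0.03, "ry": 0, "rz": -0.04, "grip": 0.2},
    {"tx": 0, "ty": 2, "tz": 0, "rx": 0, "ry": 0, "rz": 0, "grip": 0.2},
    {"tx": 0, "ty": 2, "tz": 0, "rx": 0, "ry": 0, "rz": 0, "grip": 0.2},
    {"tx": 0, "ty": 0.7, "tz": 0, "rx": 0, "ry": 0, "rz": 0, "grip": 0.2},
    {"tx": 0, "ty": 0, "tz": 0, "rx": 0, "ry": 0, "rz": 0, "grip": 0.2},
  ],
)

```text
time: 7.45
tool_pos: [0.4713, 0.1836, 0.0321]
ee_rot: [[0.981, 0.004, 0.192], [-0.192, -0.0, 0.981], [0.004, -1.0, 0.001]]
ft_force: [-0.9, 0.0, -1.1]
width: 0.599
```

```bash
python3 look.py w8;  python3 -c "
from h import *
p,K,d,C=snap('scene','s8.png')
cv2.imwrite('pics/s8z.png',cv2.resize(p[150:290,220:380],None,fx=4.5,fy=4,interpolation=cv2.INTER_CUBIC))"
```

```text
7.5 [0.47152811 0.18363286 0.03260527] [0.41422192 0.2832933  0.4995094 ]
```

View pics/w8.png

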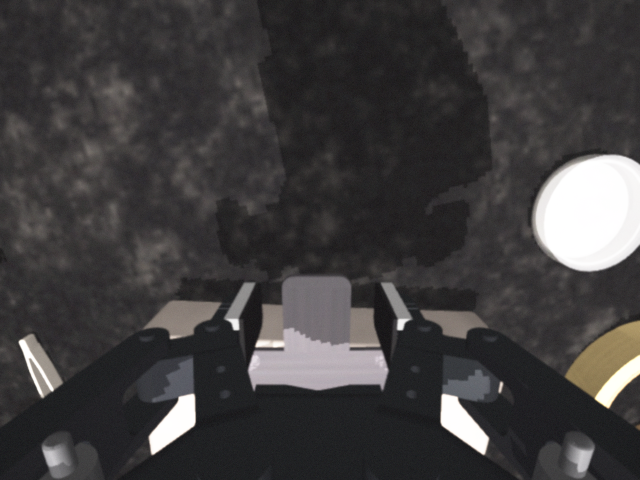

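View pics/s8z.png

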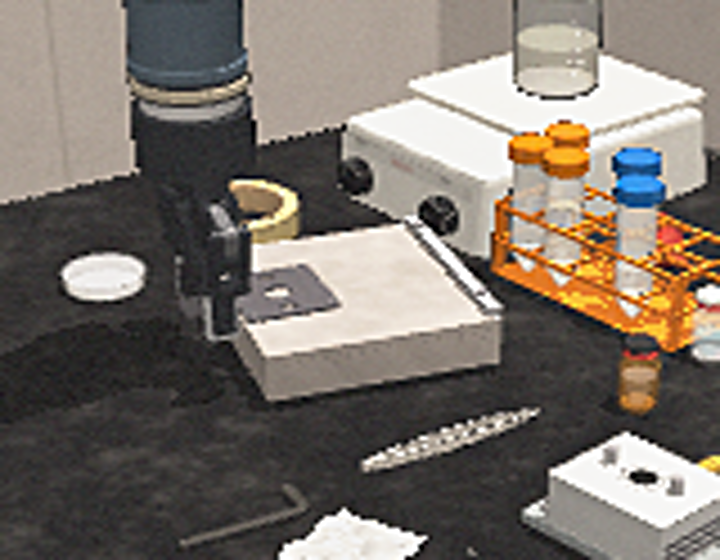

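Call:
arm_command(
  moves=[
    {"tx": -0.7, "ty": 0.15, "tz": 0, "rx": 0, "ry": -0.05, "rz": 0, "grip": 0.2},
    {"tx": 0, "ty": 0, "tz": 0, "rx": 0, "ry": 0, "rz": 0, "grip": 0.2},
  ],
)

```text
time: 7.75
tool_pos: [0.4655, 0.1857, 0.0329]
ee_rot: [[0.982, 0.008, 0.187], [-0.187, 0.002, 0.982], [0.007, -1.0, 0.004]]
ft_force: [0.6, 1.1, 0.1]
width: 0.598
```

Call:
arm_command(
  moves=[
    {"tx": -0.05, "ty": 0.5, "tz": -0.05, "rx": -0.03, "ry": 0, "rz": 0.06, "grip": 0.2},
    {"tx": 0, "ty": 0, "tz": 0, "rx": 0, "ry": 0, "rz": 0, "grip": -0.1},
  ],
)

```text
time: 7.95
tool_pos: [0.4653, 0.1858, 0.0288]
ee_rot: [[0.983, 0.003, 0.186], [-0.186, 0.001, 0.983], [0.003, -1.0, 0.002]]
ft_force: [-0.2, -0.5, 0.6]
width: 0.456
```

Call:
arm_command(
  moves=[
    {"tx": 0, "ty": 0, "tz": 0, "rx": 0, "ry": 0, "rz": 0, "grip": -0.4},
    {"tx": 0, "ty": 0, "tz": 0, "rx": 0, "ry": 0, "rz": 0, "grip": -1},
    {"tx": 0, "ty": 0, "tz": 0, "rx": 0, "ry": 0, "rz": 0, "grip": -1},
    {"tx": 0, "ty": 0, "tz": 0, "rx": 0, "ry": 0, "rz": 0, "grip": -1},
  ],
)

```text
time: 8.35
tool_pos: [0.4657, 0.186, 0.0293]
ee_rot: [[0.983, 0.004, 0.186], [-0.186, 0.002, 0.983], [0.003, -1.0, 0.002]]
ft_force: [-0.6, -0.2, -0.3]
width: 0.302
```

```bash
python3 look.py w9
```

```text
8.4 [0.46563318 0.18597047 0.02928425] [-0.41310926 -0.37358673  1.33069962]
```

View pics/w9.png

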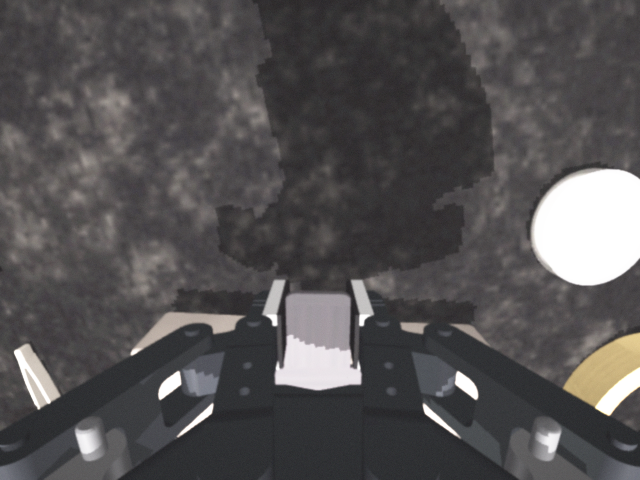

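Call:
arm_command(
  moves=[
    {"tx": 0, "ty": 0, "tz": 0, "rx": 0, "ry": 0, "rz": 0, "grip": -1},
    {"tx": 0, "ty": 0, "tz": 0, "rx": 0, "ry": 0, "rz": 0, "grip": -1},
  ],
)

```text
time: 8.6
tool_pos: [0.4657, 0.186, 0.0293]
ee_rot: [[0.983, 0.003, 0.186], [-0.186, 0.002, 0.983], [0.003, -1.0, 0.002]]
ft_force: [0.1, -0.1, 0.4]
width: 0.307
```

Call:
arm_command(
  moves=[
    {"tx": 0, "ty": -0.3, "tz": 0, "rx": 0, "ry": 0, "rz": 0, "grip": -1},
    {"tx": 0, "ty": -0.3, "tz": 0, "rx": 0, "ry": 0, "rz": 0, "grip": -1},
    {"tx": 0, "ty": -0.4, "tz": 0, "rx": 0, "ry": 0, "rz": 0, "grip": -1},
    {"tx": 0, "ty": 0, "tz": 0, "rx": 0, "ry": 0, "rz": 0, "grip": -1},
  ],
)

```text
time: 9.0
tool_pos: [0.4652, 0.1857, 0.0397]
ee_rot: [[0.982, 0.002, 0.186], [-0.186, 0.001, 0.982], [0.002, -1.0, 0.002]]
ft_force: [0.2, 0.7, -1.0]
width: 0.302
```

```bash
python3 look.py w10;  python3 -c "
from h import *
p,K,d,C=snap('scene','s10.png')
cv2.imwrite('pics/s10z.png',cv2.resize(p[150:290,220:380],None,fx=4.5,fy=4,interpolation=cv2.INTER_CUBIC))"
```

```text
9.05 [0.46504037 0.1856267  0.03945042] [-0.52145863 -1.59402998 -1.17339434]
```

View pics/w10.png

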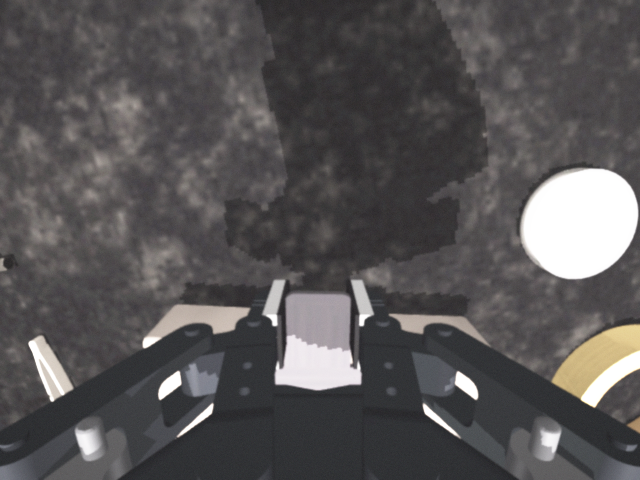

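View pics/s10z.png

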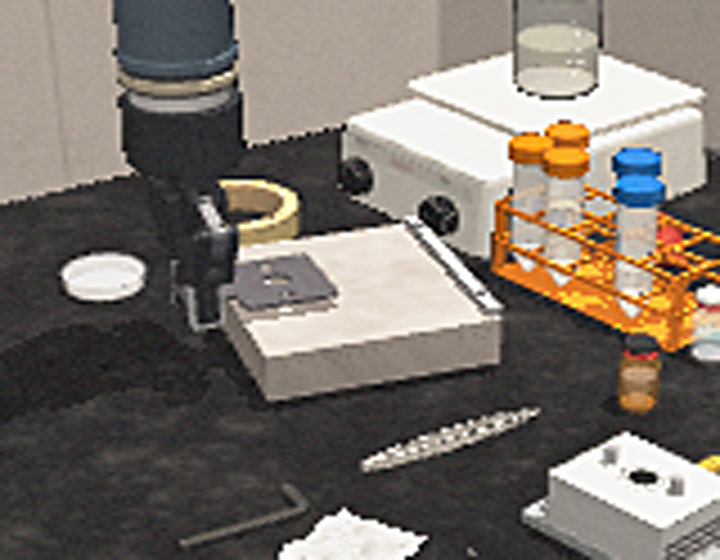

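Call:
arm_command(
  moves=[
    {"tx": 0, "ty": -0.8, "tz": 0, "rx": 0, "ry": 0, "rz": 0, "grip": -1},
    {"tx": 0, "ty": -1.2, "tz": 0, "rx": 0, "ry": 0, "rz": 0, "grip": -1},
    {"tx": 0, "ty": -1.5, "tz": 0, "rx": 0, "ry": 0, "rz": 0, "grip": -1},
    {"tx": 0, "ty": -2, "tz": 0, "rx": 0, "ry": 0, "rz": 0, "grip": -1},
    {"tx": 0, "ty": -2, "tz": 0, "rx": 0, "ry": 0, "rz": 0, "grip": -1},
    {"tx": 0, "ty": -2, "tz": 0, "rx": 0, "ry": 0, "rz": 0, "grip": -1},
    {"tx": 0, "ty": -2, "tz": 0, "rx": 0, "ry": 0, "rz": 0, "grip": -1},
    {"tx": 0, "ty": -2, "tz": 0, "rx": 0, "ry": 0, "rz": 0, "grip": -1},
    {"tx": 0, "ty": -1, "tz": 0, "rx": 0, "ry": 0, "rz": 0, "grip": -1},
    {"tx": 0, "ty": 0, "tz": 0, "rx": 0, "ry": 0, "rz": 0, "grip": -1},
  ],
)

```text
time: 10.1
tool_pos: [0.4644, 0.1849, 0.197]
ee_rot: [[0.982, 0.005, 0.187], [-0.187, 0.003, 0.982], [0.005, -1.0, 0.004]]
ft_force: [-0.2, 0.3, -1.6]
width: 0.304
```

```bash
python3 -c "
from h import *
p,K,d,C=snap('scene','s11.png')
s=manip.read_state(); print(s['tool_pos'],s['ft_force'],s['width'])
cv2.imwrite('pics/s11z.png',cv2.resize(p[90:260,220:380],None,fx=4.5,fy=3.5,interpolation=cv2.INTER_CUBIC))"
```

```text
[0.46399808 0.18479278 0.19626052] [-0.05185932 -0.2983842  -1.27850392] 0.3038194768086198
```

View pics/s11z.png

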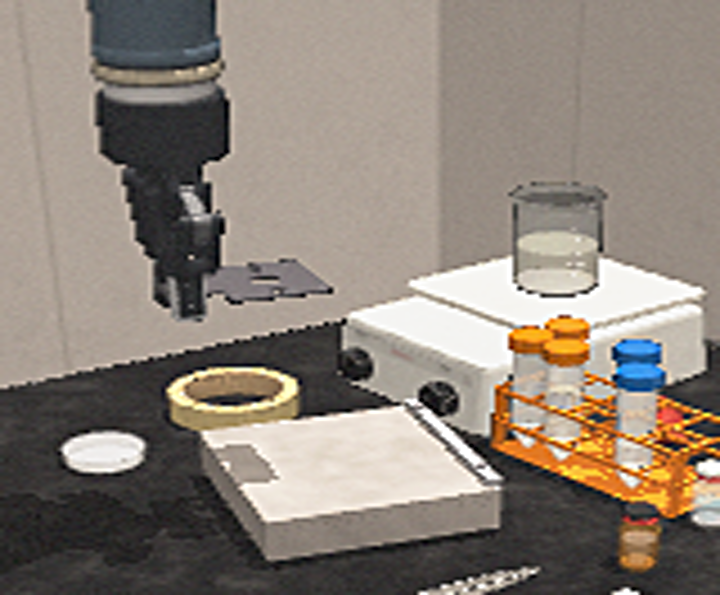

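Call:
arm_command(
  moves=[
    {"tx": 1, "ty": -0.6, "tz": -1.5, "rx": 0, "ry": 0, "rz": 0, "grip": -1},
    {"tx": 2, "ty": -0.6, "tz": -3, "rx": 0, "ry": 0, "rz": 0, "grip": -1},
    {"tx": 2, "ty": -0.6, "tz": -3, "rx": 0, "ry": 0, "rz": 0, "grip": -1},
    {"tx": 2, "ty": -0.6, "tz": -3, "rx": 0, "ry": 0, "rz": 0, "grip": -1},
    {"tx": 2, "ty": -0.6, "tz": -3, "rx": 0, "ry": 0, "rz": 0, "grip": -1},
    {"tx": 2, "ty": 0, "tz": -3, "rx": 0, "ry": 0, "rz": 0, "grip": -1},
    {"tx": 2, "ty": 0, "tz": -3, "rx": 0, "ry": 0, "rz": 0, "grip": -1},
    {"tx": 2, "ty": 0, "tz": -3, "rx": 0, "ry": 0, "rz": 0, "grip": -1},
    {"tx": 2, "ty": 0, "tz": -3, "rx": 0, "ry": 0, "rz": 0, "grip": -1},
    {"tx": 1.5, "ty": 0, "tz": -2, "rx": 0, "ry": 0, "rz": 0, "grip": -1},
  ],
)

```text
time: 11.15
tool_pos: [0.5921, -0.1258, 0.2136]
ee_rot: [[0.985, -0.019, 0.174], [-0.174, -0.0, 0.985], [-0.019, -1.0, -0.003]]
ft_force: [0.4, 0.2, -1.3]
width: 0.301
```

Call:
arm_command(
  moves=[
    {"tx": 1, "ty": 0, "tz": -1, "rx": 0, "ry": 0, "rz": 0, "grip": -1},
    {"tx": 0, "ty": 0, "tz": 0, "rx": 0, "ry": -0.95, "rz": 0, "grip": -1},
    {"tx": 0, "ty": 0, "tz": 0, "rx": 0, "ry": -0.95, "rz": 0, "grip": -1},
    {"tx": 0, "ty": 0, "tz": 0, "rx": 0, "ry": -0.95, "rz": 0, "grip": -1},
    {"tx": 0, "ty": 0, "tz": 0, "rx": 0, "ry": -0.95, "rz": 0, "grip": -1},
    {"tx": 0, "ty": 0, "tz": 0, "rx": 0, "ry": 0, "rz": 0, "grip": -1},
  ],
)

```text
time: 11.75
tool_pos: [0.5979, -0.1393, 0.2051]
ee_rot: [[0.972, -0.034, -0.232], [0.232, 0.001, 0.973], [-0.033, -0.999, 0.009]]
ft_force: [-0.4, -0.3, -1.2]
width: 0.302
```

```bash
python3 look.py w12; python3 -c "
from h import *
p,K,d,C=snap('scene','s12.png')"
```

```text
11.8 [ 0.59781819 -0.13925727  0.20499844] [ 0.87796535 -0.18694136 -0.9554181 ]
```

View pics/w12.png

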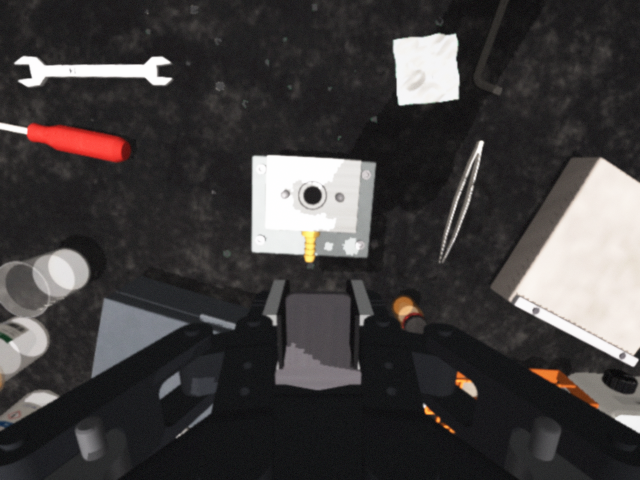

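View pics/s12.png

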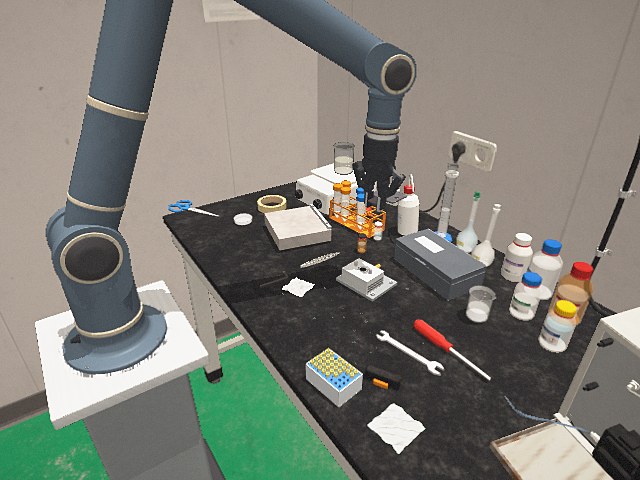

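```bash
python3 - <<'E'
import cv2
a=cv2.imread('pics/w12.png')[145:270,240:385]; cv2.imwrite('pics/w12z.png',cv2.resize(a,None,fx=5.4,fy=4.8,interpolation=cv2.INTER_CUBIC))
E
```

```text
(no output)
```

View pics/w12z.png

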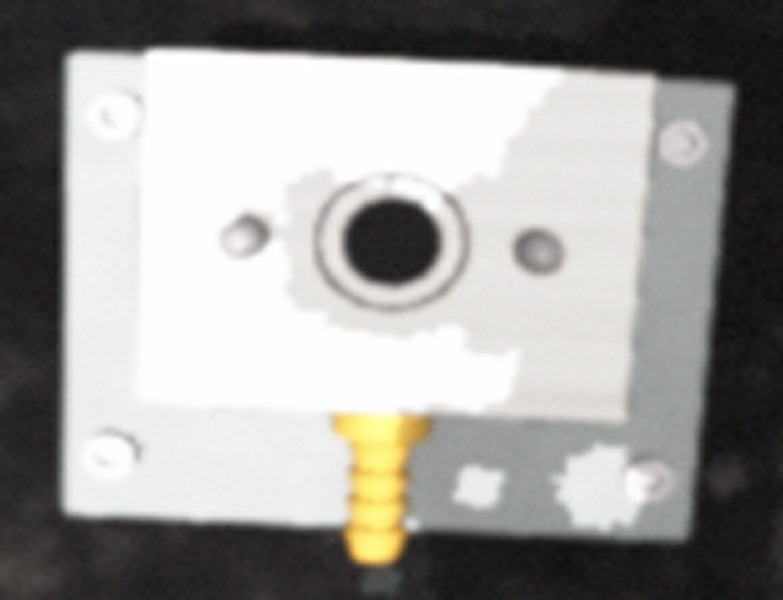

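```bash
cat > seat.py <<'E'
from h import *
q=np.load('w12.npz'); K,d,C=q['K'],q['d'],q['C']
f=lambda x,y:((x+.5)/5.4-.5+240,(y+.5)/4.8-.5+145)
g=cv2.cvtColor(cv2.imread('pics/w12.png'),cv2.COLOR_BGR2GRAY)
w=g[180:212,296:331].astype(float); m=np.clip(110-w,0,None); yy,xx=np.mgrid[180:212,296:331]
m[(xx-312.5)**2+(yy-195)**2>12**2]=0
b=((m*xx).sum()/m.sum(),(m*yy).sum()/m.sum()); print('bore px',b,f(392,243))
P=onz(K,d,C,[b,f(146,48),f(657,74),f(628,420),f(136,403)],.05); print(np.round(P,4).tolist()); print('corner mean',P[1:].mean(0))
yw=lambda a,b:np.degrees(np.arctan2(-(b-a)[0],(b-a)[1]))
print('yaw y-edges',yw(P[1],P[2]),yw(P[4],P[3]),np.linalg.norm(P[1]-P[2]),np.linalg.norm(P[4]-P[3]))
x=lambda a,b:np.degrees(np.arctan2((b-a)[1],(b-a)[0]))
print('yaw x-edges',x(P[1],P[4]),x(P[2],P[3]),np.linalg.norm(P[1]-P[4]))
for z in (.05,.066):
  S=onz(K,d,C,[f(245,236),f(540,251)],z);print('studs',z,S,yw(S[0],S[1]),S.mean(0),np.linalg.norm(S[0]-S[1]))
print('nadir px',proj(K,d,C,[[C[0,3],C[1,3],0.05]]))
yaw=np.radians(12)
E
python3 seat.py
```

```text
bore px (np.float64(312.1186356280344), np.float64(194.97852607992033)) (312.18518518518516, 195.22916666666669)
[[0.565, -0.1507, 0.05], [0.5399, -0.1973, 0.05], [0.5253, -0.1157, 0.05], [0.5887, -0.1039, 0.05], [0.6046, -0.1858, 0.05]]
corner mean [ 0.56462239 -0.15066916  0.05      ]
yaw y-edges 10.152409625540711 10.980310165398832 0.08288063496519245 0.08351941852391567
yaw x-edges 10.012575519689216 10.569096078014702 0.06577027768592042
studs 0.05 [[ 0.56948556 -0.17451833  0.05      ]
 [ 0.56095902 -0.12632143  0.05      ]] 10.032424071516694 [ 0.56522229 -0.15041988  0.05      ] 0.04894530854123531
studs 0.066 [[ 0.56783281 -0.1734486   0.066     ]
 [ 0.55976299 -0.1278333   0.066     ]] 10.03242407151668 [ 0.5637979  -0.15064095  0.066     ] 0.046323619272656505
nadir px [[314.63977789 164.65446784]]
```

Call:
arm_command(
  moves=[
    {"tx": 0, "ty": 0, "tz": 0, "rx": -0.09, "ry": 0.5, "rz": -0.32, "grip": -1},
    {"tx": -2, "ty": 2, "tz": -0.2, "rx": 0, "ry": 0, "rz": 0, "grip": -1},
    {"tx": -2, "ty": 2, "tz": -0.1, "rx": 0, "ry": 0, "rz": 0, "grip": -1},
    {"tx": -2, "ty": 2, "tz": -0.1, "rx": 0, "ry": 0, "rz": 0, "grip": -1},
    {"tx": -2, "ty": 2, "tz": -0.1, "rx": 0, "ry": 0, "rz": 0, "grip": -1},
    {"tx": 0, "ty": 0, "tz": 0, "rx": 0, "ry": 0, "rz": 0, "grip": -1},
    {"tx": 0, "ty": 0, "tz": 0, "rx": 0, "ry": 0, "rz": 0, "grip": -1},
  ],
)

```text
time: 12.55
tool_pos: [0.5196, -0.156, 0.1225]
ee_rot: [[0.986, 0.005, -0.169], [0.169, -0.002, 0.986], [0.004, -1.0, -0.003]]
ft_force: [-0.8, -0.7, 0.2]
width: 0.308
```

Call:
arm_command(
  moves=[
    {"tx": -0.7, "ty": 1, "tz": -0.3, "rx": 0.02, "ry": -0.11, "rz": 0.04, "grip": -1},
    {"tx": 0, "ty": 1, "tz": 0, "rx": 0, "ry": 0, "rz": 0, "grip": -1},
    {"tx": 0, "ty": 0.7, "tz": 0, "rx": 0, "ry": 0, "rz": 0, "grip": -1},
    {"tx": 0, "ty": 0, "tz": 0, "rx": 0, "ry": 0, "rz": 0, "grip": -1},
    {"tx": 0, "ty": 0, "tz": 0, "rx": 0, "ry": 0, "rz": 0, "grip": -1},
  ],
)

```text
time: 13.05
tool_pos: [0.518, -0.1599, 0.0955]
ee_rot: [[0.983, 0.006, -0.182], [0.182, -0.001, 0.983], [0.006, -1.0, -0.003]]
ft_force: [-0.1, 0.9, -0.7]
width: 0.301
```

```bash
python3 look.py w13; python3 -c "
from h import *
p,K,d,C=snap('scene','s13.png');np.savez('s13.npz',K=K,d=d,C=C)
cv2.imwrite('pics/s13z.png',cv2.resize(p[200:310,310:410],None,fx=6,fy=5.4,interpolation=cv2.INTER_CUBIC))
p,K,d,C=snap('top','t13.png');np.savez('t13.npz',K=K,d=d,C=C)
cv2.imwrite('pics/t13z.png',cv2.resize(p[190:280,320:410],None,fx=6.6,fy=6.6,interpolation=cv2.INTER_CUBIC))
print(manip.read_state()['tool_pos'],manip.read_state()['ee_rot'])
"
```

```text
13.1 [ 0.51796438 -0.15981391  0.09551997] [-0.2643471  -0.61102967 -1.1090478 ]
[ 0.51792497 -0.15992771  0.09583346] [[ 0.98319578  0.00658137 -0.18243557]
 [ 0.18244911 -0.00151375  0.98321413]
 [ 0.00619474 -0.9999772  -0.00268908]]
```

View pics/s13z.png

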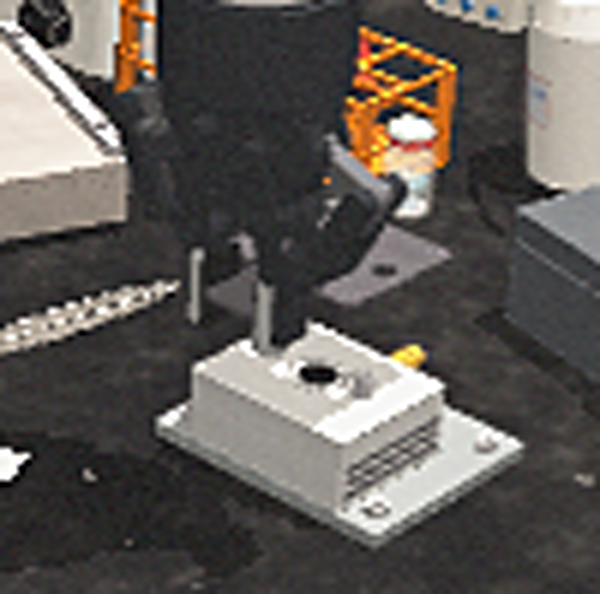

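View pics/t13z.png

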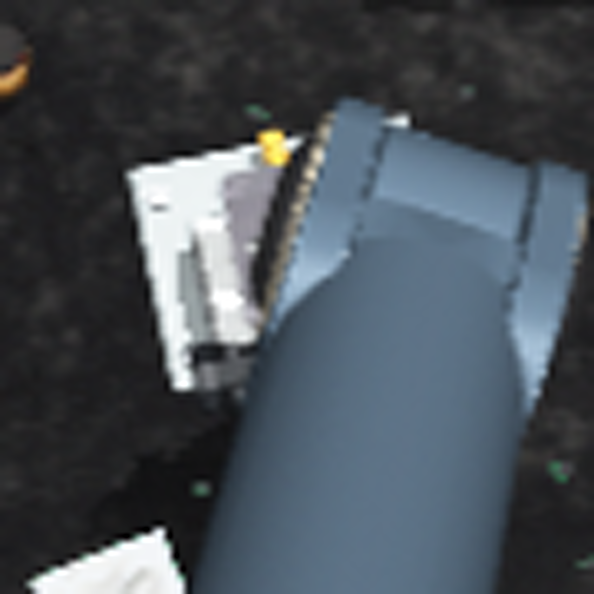

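View pics/w13.png

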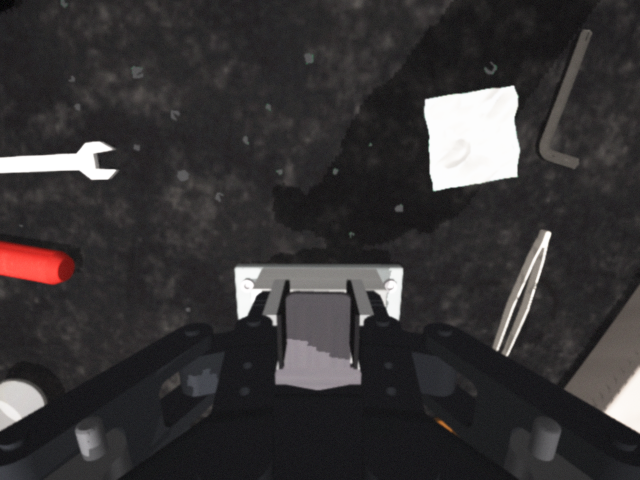

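```bash
python3 - <<'E'
from h import *
q=np.load('s13.npz');K,d,C=q['K'],q['d'],q['C']
s=manip.read_state();R=np.array(s['ee_rot']);t=np.array(s['tool_pos'])
def gp(x,y): return t+R@np.array([.0523+x,-.0192-.0015,y])
z=lambda p:((p-[310,200]+.5)*[6,5.4]-.5).round(1)
print('pred hole R',z(proj(K,d,C,gp(0,-.024))), 'corners',z(proj(K,d,C,[gp(.032,-.035),gp(-.032,-.035),gp(.032,.035)])))
print('bore pred',z(proj(K,d,C,[.5648,-.1507,.05])))
y=np.radians(10.4);ux=np.array([np.cos(y),np.sin(y),0]);uy=np.array([-np.sin(y),np.cos(y),0]);S=np.array([.5648,-.1507,.05])
print('block corners (-x-y),(+x-y),(-x+y)',z(proj(K,d,C,[S-.033*ux-.042*uy,S+.033*ux-.042*uy,S-.033*ux+.042*uy])))
f=lambda x,y:((x+.5)/6-.5+310,(y+.5)/5.4-.5+200)
h=onz(K,d,C,[f(385,270)],gp(0,0)[2]);print('hole world',h,'pred',gp(0,-.024), 'tool frame of hole',R.T@(h[0]-t))
b=onz(K,d,C,[f(319,374)],.05);print('bore world',b)
# wrist tab end
q=np.load('w13.npz');
e=onz(q['K'],q['d'],q['C'],[(318.5,292)],gp(0,0)[2]);print('tab end tool frame',R.T@(e[0]-t),'expect',.0523-.066)
E
```

```text
pred hole R [[374.  270.3]] corners [[446.1 252.8]
 [343.  307.8]
 [314.  196.5]]
bore pred [[311.  376.4]]
block corners (-x-y),(+x-y),(-x+y) [[336.4 444.6]
 [440.3 385.3]
 [183.1 367.6]]
hole world [[ 0.57747092 -0.17612292  0.11685697]] pred [ 0.57358832 -0.17395142  0.11692151] tool frame of hole [ 0.05572076 -0.02060662 -0.0268432 ]
bore world [[ 0.56877278 -0.15103393  0.05      ]]
tab end tool frame [-0.01332037 -0.02110785  0.00049941] expect -0.013700000000000004
```

Call:
arm_command(
  moves=[
    {"tx": -0.5, "ty": 1, "tz": 0, "rx": 0, "ry": 0, "rz": 0.03, "grip": -1},
    {"tx": 0, "ty": 1, "tz": 0, "rx": 0.03, "ry": 0, "rz": 0, "grip": -1},
    {"tx": 0, "ty": 1, "tz": 0, "rx": 0, "ry": 0, "rz": 0, "grip": -1},
    {"tx": 0, "ty": 0, "tz": 0, "rx": 0, "ry": 0, "rz": 0, "grip": -1},
    {"tx": 0, "ty": 0, "tz": 0, "rx": 0, "ry": 0, "rz": 0, "grip": -1},
  ],
)

```text
time: 13.7
tool_pos: [0.5125, -0.1609, 0.0631]
ee_rot: [[0.983, 0.002, -0.182], [0.182, 0.001, 0.983], [0.003, -1.0, 0.001]]
ft_force: [0.4, 0.5, -0.7]
width: 0.304
```

Call:
arm_command(
  moves=[
    {"tx": 0.08, "ty": 0.6, "tz": 0.06, "rx": 0, "ry": 0, "rz": 0, "grip": -1},
    {"tx": 0, "ty": 0.2, "tz": 0, "rx": 0, "ry": 0, "rz": 0, "grip": -1},
    {"tx": 0, "ty": 0, "tz": 0, "rx": 0, "ry": 0, "rz": 0, "grip": -1},
  ],
)

```text
time: 14.0
tool_pos: [0.5137, -0.1601, 0.0546]
ee_rot: [[0.983, 0.003, -0.182], [0.182, 0.001, 0.983], [0.003, -1.0, 0.001]]
ft_force: [0.1, -1.0, -1.1]
width: 0.303
```

```bash
python3 -c "
from h import *
p,K,d,C=snap('scene','s14.png');np.savez('s14.npz',K=K,d=d,C=C)
cv2.imwrite('pics/s14z.png',cv2.resize(p[230:300,325:405],None,fx=8,fy=8,interpolation=cv2.INTER_CUBIC))
s=manip.read_state();print(s['tool_pos'],s['ft_force'])
"
```

```text
[ 0.5136827  -0.16011132  0.05466168] [-0.28268876  0.73016699 -0.40726629]
```

View pics/s14z.png

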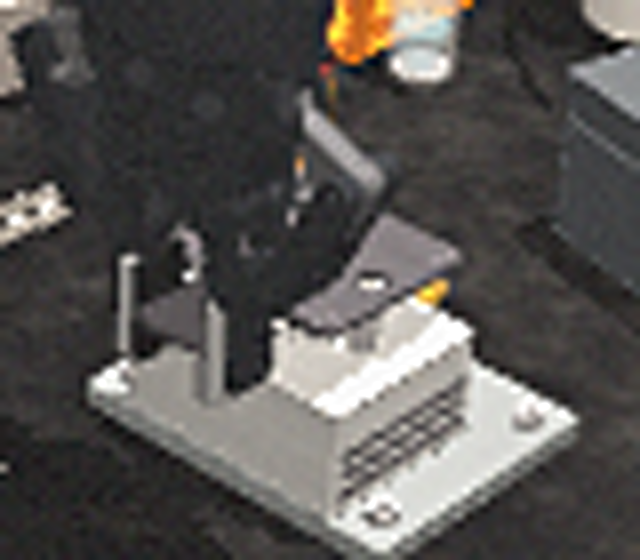

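```bash
python3 - <<'E'
from h import *
q=np.load('s14.npz');K,d,C=q['K'],q['d'],q['C']
s=manip.read_state();R=np.array(s['ee_rot']);t=np.array(s['tool_pos'])
def gp(x,y): return t+R@np.array([.0525+x,-.0192-.0015,y])
z=lambda p:((p-[325,230]+.5)*8-.5).round(1).tolist()
print('gasket centre pred',gp(0,0))
print('hole',z(proj(K,d,C,gp(0,-.024))),'corners +x-y,-x-y',z(proj(K,d,C,[gp(.032,-.035),gp(-.032,-.035)])))
y=np.radians(10.4);ux=np.array([np.cos(y),np.sin(y),0]);uy=np.array([-np.sin(y),np.cos(y),0]);S=np.array([.5648,-.1507,.05])
print('block (-x-y),(+x-y)',z(proj(K,d,C,[S-.033*ux-.042*uy,S+.033*ux-.042*uy])))
print('stud R base/shoulder',z(proj(K,d,C,[S-.024*uy,S-.024*uy+[0,0,.010],S-.024*uy+[0,0,.016]])))
# same for initial scene, no bias check
g=cv2.imread('pics/scene0.png')[230:300,325:405];cv2.imwrite('pics/s0z.png',cv2.resize(g,None,fx=8,fy=8,interpolation=cv2.INTER_CUBIC))
E
```

```text
gasket centre pred [ 0.56523764 -0.15055917  0.07553232]
hole [[360.1, 280.2]] corners +x-y,-x-y [[454.7, 253.7], [319.1, 337.5]]
block (-x-y),(+x-y) [[328.8, 418.9], [467.3, 331.0]]
stud R base/shoulder [[353.9, 349.7], [356.0, 322.9], [357.2, 306.8]]
```

View pics/s0z.png

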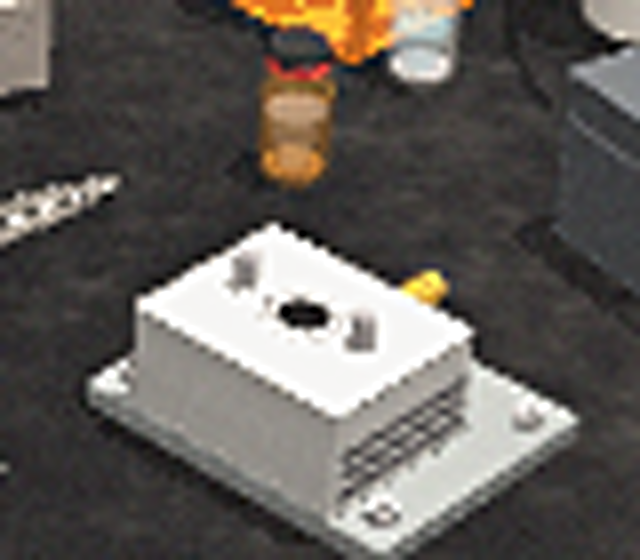

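```bash
python3 -c "
import cv2
g=cv2.imread('pics/s14.png')[250:285,355:390];cv2.imwrite('pics/s14y.png',cv2.resize(g,None,fx=17,fy=17,interpolation=cv2.INTER_LINEAR))"
```

```text
(no output)
```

View pics/s14y.png

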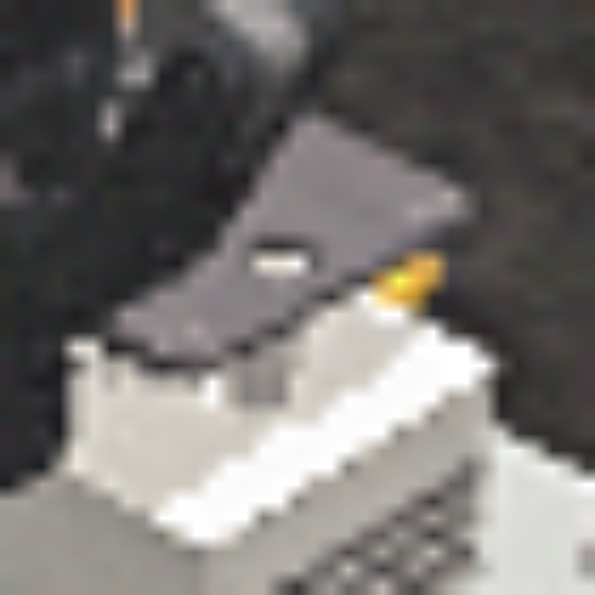

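Call:
arm_command(
  moves=[
    {"tx": -0.07, "ty": 0.25, "tz": 0.05, "rx": 0, "ry": 0, "rz": 0, "grip": -1},
    {"tx": 0, "ty": 0.2, "tz": 0, "rx": 0, "ry": 0, "rz": 0, "grip": -1},
    {"tx": 0, "ty": 0, "tz": 0, "rx": 0, "ry": 0, "rz": 0, "grip": -1},
  ],
)

```text
time: 14.35
tool_pos: [0.5132, -0.1598, 0.0503]
ee_rot: [[0.983, 0.004, -0.182], [0.182, 0.001, 0.983], [0.004, -1.0, 0.0]]
ft_force: [0.7, 0.0, -1.3]
width: 0.304
```

Call:
arm_command(
  moves=[
    {"tx": 0, "ty": 0.2, "tz": 0, "rx": 0, "ry": 0, "rz": 0, "grip": -1},
  ],
)

```text
time: 14.45
tool_pos: [0.5135, -0.1598, 0.0484]
ee_rot: [[0.983, 0.005, -0.182], [0.182, 0.001, 0.983], [0.005, -1.0, -0.0]]
ft_force: [0.9, 0.5, -0.8]
width: 0.301
```

Call:
arm_command(
  moves=[
    {"tx": 0, "ty": 0.2, "tz": 0, "rx": 0, "ry": 0, "rz": 0, "grip": -1},
  ],
)

```text
time: 14.55
tool_pos: [0.5135, -0.1598, 0.0463]
ee_rot: [[0.983, 0.005, -0.182], [0.182, 0.001, 0.983], [0.005, -1.0, -0.0]]
ft_force: [0.5, 0.5, -1.6]
width: 0.306
```

Call:
arm_command(
  moves=[
    {"tx": 0, "ty": 0.15, "tz": 0, "rx": 0, "ry": 0, "rz": 0, "grip": -1},
  ],
)

```text
time: 14.65
tool_pos: [0.5135, -0.1598, 0.0447]
ee_rot: [[0.983, 0.005, -0.182], [0.182, 0.001, 0.983], [0.005, -1.0, -0.0]]
ft_force: [0.5, 0.1, -1.0]
width: 0.303
```

Call:
arm_command(
  moves=[
    {"tx": 0, "ty": 0.15, "tz": 0, "rx": 0, "ry": 0, "rz": 0, "grip": -1},
  ],
)

```text
time: 14.75
tool_pos: [0.5134, -0.1598, 0.043]
ee_rot: [[0.983, 0.005, -0.183], [0.183, 0.001, 0.983], [0.005, -1.0, 0.0]]
ft_force: [-0.8, -0.1, -0.2]
width: 0.302
```

Call:
arm_command(
  moves=[
    {"tx": 0, "ty": 0.1, "tz": 0, "rx": 0, "ry": 0, "rz": 0, "grip": -1},
  ],
)

```text
time: 14.85
tool_pos: [0.513, -0.1599, 0.0418]
ee_rot: [[0.983, 0.004, -0.182], [0.182, 0.001, 0.983], [0.004, -1.0, 0.0]]
ft_force: [-0.7, -0.0, -0.5]
width: 0.302
```

Call:
arm_command(
  moves=[
    {"tx": -0.04, "ty": 0.1, "tz": 0, "rx": 0, "ry": 0, "rz": 0, "grip": -1},
  ],
)

```text
time: 14.95
tool_pos: [0.5126, -0.16, 0.0406]
ee_rot: [[0.983, 0.004, -0.182], [0.182, 0.001, 0.983], [0.004, -1.0, 0.0]]
ft_force: [0.9, 0.8, -0.6]
width: 0.308
```

Call:
arm_command(
  moves=[
    {"tx": 0, "ty": 0.1, "tz": 0, "rx": 0, "ry": 0, "rz": 0, "grip": -1},
  ],
)

```text
time: 15.05
tool_pos: [0.5126, -0.16, 0.0395]
ee_rot: [[0.983, 0.004, -0.182], [0.182, 0.001, 0.983], [0.004, -1.0, 0.0]]
ft_force: [-0.1, -0.2, -0.5]
width: 0.303
```

Call:
arm_command(
  moves=[
    {"tx": 0, "ty": 0.1, "tz": 0, "rx": 0, "ry": 0, "rz": 0, "grip": -1},
  ],
)

```text
time: 15.15
tool_pos: [0.5127, -0.16, 0.0384]
ee_rot: [[0.983, 0.004, -0.182], [0.182, 0.001, 0.983], [0.004, -1.0, 0.0]]
ft_force: [-0.1, 0.1, -0.3]
width: 0.3
```

Call:
arm_command(
  moves=[
    {"tx": 0, "ty": 0.15, "tz": 0, "rx": 0, "ry": 0, "rz": 0, "grip": -1},
  ],
)

```text
time: 15.25
tool_pos: [0.5128, -0.16, 0.0369]
ee_rot: [[0.983, 0.004, -0.182], [0.182, 0.001, 0.983], [0.004, -1.0, 0.0]]
ft_force: [-0.7, 0.4, -0.8]
width: 0.304
```

Call:
arm_command(
  moves=[
    {"tx": 0, "ty": 0.15, "tz": 0, "rx": 0, "ry": 0, "rz": 0, "grip": -1},
  ],
)

```text
time: 15.35
tool_pos: [0.5127, -0.16, 0.0353]
ee_rot: [[0.983, 0.004, -0.182], [0.182, 0.001, 0.983], [0.004, -1.0, 0.0]]
ft_force: [0.5, 0.3, -2.3]
width: 0.304
```

Call:
arm_command(
  moves=[
    {"tx": 0, "ty": 0.1, "tz": 0, "rx": 0, "ry": 0, "rz": 0, "grip": -1},
  ],
)

```text
time: 15.45
tool_pos: [0.5127, -0.16, 0.0341]
ee_rot: [[0.983, 0.004, -0.182], [0.182, 0.001, 0.983], [0.004, -1.0, 0.0]]
ft_force: [-0.4, -0.7, -0.4]
width: 0.307
```

Call:
arm_command(
  moves=[
    {"tx": 0, "ty": 0.07, "tz": 0, "rx": 0, "ry": 0, "rz": 0, "grip": -1},
  ],
)

```text
time: 15.55
tool_pos: [0.5127, -0.16, 0.0333]
ee_rot: [[0.983, 0.004, -0.182], [0.182, 0.001, 0.983], [0.004, -1.0, 0.0]]
ft_force: [0.3, -0.1, 0.2]
width: 0.303
```

Call:
arm_command(
  moves=[
    {"tx": 0, "ty": 0.06, "tz": 0, "rx": 0, "ry": 0, "rz": 0, "grip": -1},
  ],
)

```text
time: 15.65
tool_pos: [0.5127, -0.1599, 0.0326]
ee_rot: [[0.983, 0.004, -0.182], [0.182, 0.001, 0.983], [0.004, -1.0, 0.0]]
ft_force: [0.1, -0.5, -1.3]
width: 0.303
```

```bash
python3 look.py w15; python3 -c "
from h import *
p,K,d,C=snap('scene','s15.png');np.savez('s15.npz',K=K,d=d,C=C)
cv2.imwrite('pics/s15z.png',cv2.resize(p[240:300,335:400],None,fx=10,fy=9,interpolation=cv2.INTER_CUBIC))
s=manip.read_state();print(s['tool_pos'],s['ft_force'])
"
```

```text
15.7 [ 0.51273057 -0.15994336  0.03257563] [ 0.25135781  0.4555595  -0.7295389 ]
[ 0.51272506 -0.15996132  0.03265019] [ 0.15475672  0.19054362 -1.03164904]
```

View pics/s15z.png

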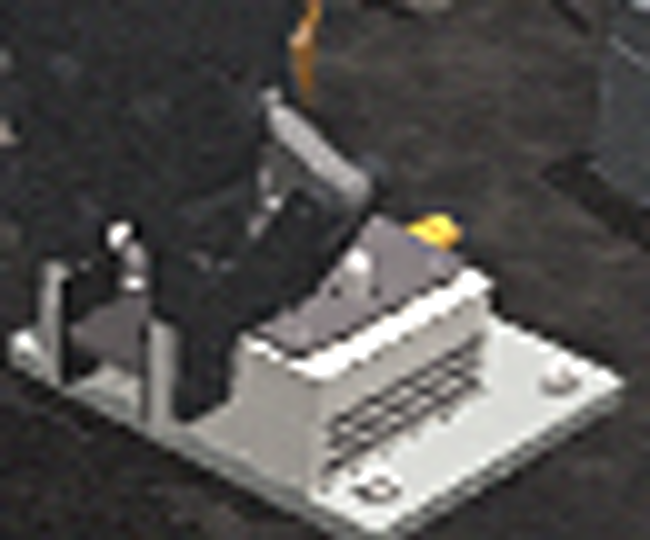

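Call:
arm_command(
  moves=[
    {"tx": 0, "ty": 0.06, "tz": 0, "rx": 0, "ry": 0, "rz": 0, "grip": -1},
  ],
)

```text
time: 15.85
tool_pos: [0.5128, -0.16, 0.0322]
ee_rot: [[0.983, 0.004, -0.182], [0.182, 0.001, 0.983], [0.004, -1.0, 0.0]]
ft_force: [-1.4, 0.1, 2.1]
width: 0.304
```

Call:
arm_command(
  moves=[
    {"tx": 0, "ty": 0.06, "tz": 0, "rx": 0, "ry": 0, "rz": 0, "grip": -1},
  ],
)

```text
time: 15.95
tool_pos: [0.5128, -0.16, 0.0319]
ee_rot: [[0.983, 0.004, -0.182], [0.182, 0.001, 0.983], [0.004, -1.0, 0.0]]
ft_force: [-0.9, 0.3, 4.4]
width: 0.305
```

Call:
arm_command(
  moves=[
    {"tx": 0, "ty": 0.05, "tz": 0, "rx": 0, "ry": 0, "rz": 0, "grip": -1},
  ],
)

```text
time: 16.05
tool_pos: [0.5129, -0.16, 0.0318]
ee_rot: [[0.983, 0.004, -0.182], [0.182, 0.001, 0.983], [0.004, -1.0, 0.0]]
ft_force: [-2.9, 0.4, 4.8]
width: 0.302
```

Call:
arm_command(
  moves=[
    {"tx": 0, "ty": 0, "tz": 0, "rx": 0, "ry": 0, "rz": 0, "grip": -1},
    {"tx": 0, "ty": 0, "tz": 0, "rx": 0, "ry": 0, "rz": 0, "grip": -0.3},
    {"tx": 0, "ty": 0, "tz": 0, "rx": 0, "ry": 0, "rz": 0, "grip": 0},
    {"tx": 0, "ty": 0, "tz": 0, "rx": 0, "ry": 0, "rz": 0, "grip": 0.3},
    {"tx": 0, "ty": 0, "tz": 0, "rx": 0, "ry": 0, "rz": 0, "grip": 0.3},
    {"tx": 0, "ty": 0, "tz": 0, "rx": 0, "ry": 0, "rz": 0, "grip": 0.3},
  ],
)

```text
time: 16.65
tool_pos: [0.5139, -0.1601, 0.0317]
ee_rot: [[0.983, 0.007, -0.182], [0.182, 0.001, 0.983], [0.007, -1.0, -0.001]]
ft_force: [0.3, -0.4, -0.0]
width: 0.65
```

```bash
python3 look.py w16
```

```text
16.7 [ 0.51392175 -0.16014547  0.03168143] [ 0.6586737  -0.42952696 -0.49020864]
```

View pics/w16.png

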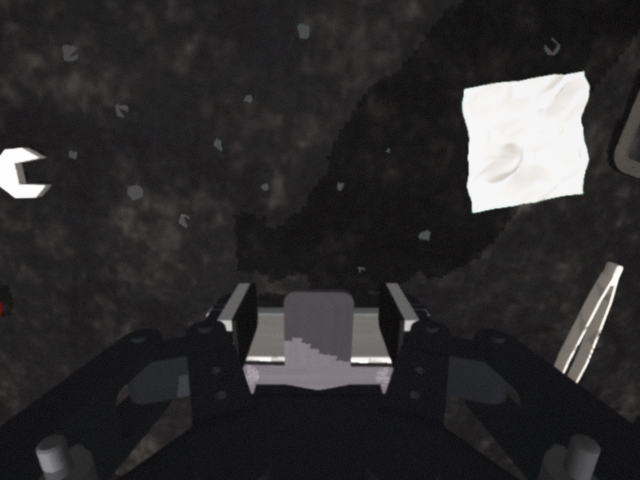

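Fingers are clear of the tab. Rise straight up, then look.

Call:
arm_command(
  moves=[
    {"tx": 0, "ty": -0.5, "tz": 0, "rx": 0, "ry": 0, "rz": 0, "grip": 0.3},
    {"tx": 0, "ty": -1.5, "tz": 0, "rx": 0, "ry": 0, "rz": 0, "grip": 0.3},
    {"tx": 0, "ty": -3, "tz": 0, "rx": 0, "ry": 0, "rz": 0, "grip": 0.3},
    {"tx": 0, "ty": -4, "tz": 0, "rx": 0, "ry": 0, "rz": 0, "grip": 0.3},
    {"tx": 2, "ty": -4, "tz": 0, "rx": 0, "ry": 0, "rz": 0, "grip": 0.3},
    {"tx": 4, "ty": -2, "tz": 0, "rx": 0, "ry": 0, "rz": 0, "grip": 0.3},
    {"tx": 3, "ty": 0, "tz": 0, "rx": 0, "ry": 0, "rz": 0, "grip": 0.3},
    {"tx": 0, "ty": 0, "tz": 0, "rx": 0, "ry": 0, "rz": 0, "grip": 0.3},
    {"tx": 0, "ty": 0, "tz": 0, "rx": 0, "ry": 0, "rz": 0, "grip": 0.3},
  ],
)

```text
time: 17.6
tool_pos: [0.6025, -0.144, 0.1905]
ee_rot: [[0.984, 0.006, -0.18], [0.18, 0.001, 0.984], [0.007, -1.0, -0.0]]
ft_force: [-0.3, 0.0, 0.5]
width: 0.653
```

```bash
python3 look.py w17; python3 -c "
from h import *
p,K,d,C=snap('scene','s17.png')
a=cv2.resize(p[230:300,325:405],(400,350),interpolation=cv2.INTER_CUBIC)
w=cv2.imread('pics/w17.png'); h=cv2.resize(w[120:280,230:400],(372,350),interpolation=cv2.INTER_CUBIC)
cv2.imwrite('pics/c17.png',np.hstack([a,h]))"
```

```text
17.65 [ 0.60234597 -0.14369848  0.19030767] [-0.46876112  0.24845533  0.12722685]
```

View pics/c17.png

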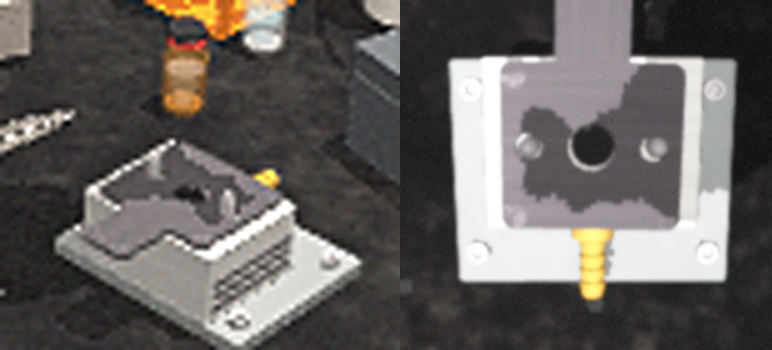

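View pics/w17.png

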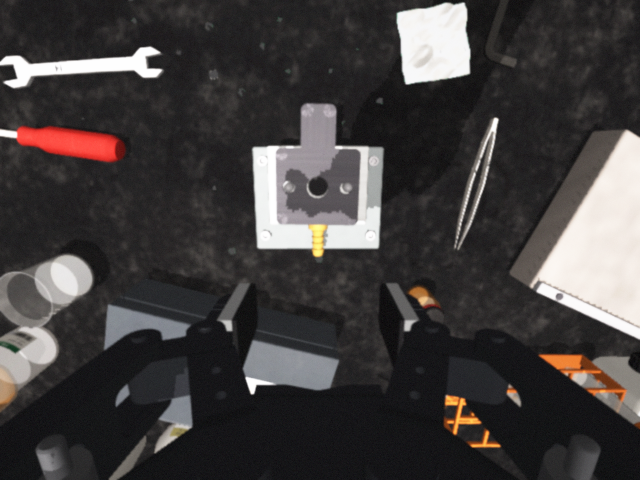

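```bash
python3 -c "
from h import *
print(manip.finish_job())"
```

```text
the job is handed in; nothing more can be done
None
```

The gasket is seated flat on the pump head with both studs through its holes and its tab on the side away from the hose barb. I handed the job in at about 17.7 s of the 58 s allowed. `finish_job` gave no verdict.

- **Sliding out:** I pressed on the land with the closed fingertips and slid the gasket about 79 mm. The vertical force readings were 3 to 8 N. The wrist picture afterwards showed the tab about 33 to 35 mm out over the edge.
- **Lifting:** I took the tab by its two side edges with the tool pointing down and lifted it; it looked level.
- **Fitting:** I lowered it over the studs in steps of 2 mm or less. Side forces stayed within measurement noise through the stud tips. It touched the face at the expected height, with about 5 N at most, and then I opened the fingers and rose straight up.

**Last checks:** the final wrist and scene pictures show the gasket flat on the face and the bore over the head's port. The gripper was well clear, and nothing in view looked moved. I did not measure the final offset from the face's centre; I judged it from the picture.

**One disagreement:** before lowering, the scene camera put the gasket about 1.5 mm off from where the wrist camera did. I corrected by only about half of that and relied on the force readings to find the studs, which worked.

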